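# Open the drain and charge the drip column with polishing stones

## Robot

A 6-joint arm with a two-finger parallel gripper is mounted at the origin on the work surface. World frame = base frame: x ahead of the robot, y to its left, z up, the work surface at z = 0. Lengths are in m, angles in rad, forces in N, time in s.
With the tool pointing down it reaches from about 0.3 to 0.75 m from the base axis. Payload 8.5 kg.
Tool frame: the origin (TCP) lies midway between the tips of the shut fingers; the grasp point (between the pads) lies 19 mm behind it (bot.grip_point_offset is the distance from the TCP to the grasp point, in m); z points along the fingers, y is the line along which they close (so a half turn about z gives the same grasp; the last joint's range is limited). The gripper opens to 85 mm and grips with 20 to 120 N. Pads are 22 mm wide; open, the fingers measure 114 mm over their backs; the gripper's body (76 mm by 85 mm) begins 54 mm behind the grasp point. The pads swing forward as they close: fully open they stand 13 mm farther back than shut.
Start: joints at [-1.351, 0.381, 1.297, -0, 1.464, -0.215], TCP at [0.232, -0.499, 0.231] pointing down, gripper open.
Joint ranges: [-3.11, 3.11], [-0.89, 2.33], [0.22, 2.48], [-1.42, 4.56], [0.17, 2.85], [-2.88, 2.88]. Speed limits (rad/s): [2.39, 2.39, 3.14, 3.14, 3.14, 3.14].

## Interface

Orientations are given as a unit quaternion [x, y, z, w].
In Python, from cell import readout, snapshot, get_calibration, workorder, bot gives the robot as it stands.
- The arm moves only by the shell command python3 -m creep 'ROWS'. ROWS is JSON, a list that holds one entry, the list of rows, each a list of 7 numbers: the shift along the world's x, y, z in units of 25 cm (1.0 is 25 cm), then the turn, a rotation vector about the world's x, y, z in units of 90 degrees (1.0 is 90 degrees), then the closure in counts, from 0 (fully open) to 255 (shut). In form: [[[tx, ty, tz, wx, wy, wz, gripper], ...]]. A call has 1 to 12 rows; each row is the pose to reach, as a shift and turn from the pose commanded when the call began; what a row does not reach only later rows make up. A row lasts 1/8 s, in which the tool goes at most 62.5 mm and 10.7 degrees, less where a joint would pass 70% of its speed; a pose out of reach is approached as far as the arm can. A call with a number of a shift or a turn outside -1 to 1 is refused whole. A call with a gripper value outside its range is refused whole. The fingers move at their own pace and stop on an object; the grip force is fixed at half the most. Time passes only in rows, so rows that repeat a pose let the fingers close. It gives the time, the measured TCP pose, the force, the opening and the grip force at its end, in the units of the state.
- readout.get_obs(): the state, without advancing time (a new reading comes with each control period).
- snapshot(name): name is "scene" or "top" or "wrist"; returns the picture (400x640x3 uint8, red, green, blue); there is no depth.
- get_calibration(name): a dict with "fx", "fy", "cx", "cy" (pixels), "T" (4x4, takes a point from camera to world coordinates); the wrist camera has in their place "hand_eye" (4x4, takes a point from camera to tool coordinates, whose origin is the TCP and whose axes are the flange's). Camera axes: x right, y down, z forward; pixel columns grow to the right and rows downward; lengths in m; the calibration is good to about 2 mm. The wrist camera is an equidistant fisheye: a pixel r from the principal point sees the ray r / f radians off the axis. A picture is of the moment at which its call begins: read the wrist's pose just before it. get_calibration takes no time and is no camera call.
- workorder.job_done(): hands the job in; it is judged then, once.
The state is a dict: "time": time; "joint_positions": joint angles; "dq": joint speeds; "joint_efforts": joint torques, N m; "eef_pos": TCP position; "tool_rot": TCP orientation; "ft_force": force on the tool from outside, world axes, zero at the start; "ft_torque": the same for the moment, N m; "grip_width": finger opening in m; "grip_force": force on a finger pad.
Only numpy, scipy, OpenCV 4.12 (cv2) and the standard library are available. Lean on these libraries where they do the work, as an engineer would, in place of code of your own. Each camera call takes 0.05 s, during which the arm holds its last target. There are 200 camera calls.

## Task

Put the rinsed polishing stones up to drip dry. First unscrew the red-handled T plug from the drain station's pipe (ordinary right-hand thread), draw it clear and lay it in the yellow tray. Then, with every green stone on the bench gathered into the scoop, lift the scoop and pour the stones through the blue funnel so that all of them end up inside the clear column below it, and set the scoop down flat on its black mat, without knocking the water bottle or the dental models about.

Things in the scene. Friction and masses are not known exactly. Their poses are not given: they have to be found in the camera images.
- port (a point): Centre of the mouth of the drain station's steel pipe, 80 mm above the bench. x axis: the pipe's axis, level, into the pipe; z up. Pipe 60 mm across outside, 60 mm long, two-start right-hand thread, lead 20 mm. Behind it, fixed: a white block 66 mm wide, 105 mm high, then column and funnel; a white foot 20 mm high, 100 mm wide starts 45 mm behind the mouth.
- plug_grip (a point): Middle of the plug's round metal stem, 20 mm across, 56 mm long between flange and crossbar. x axis: along the plug from crossbar to threaded tip (the port's x at the start); y axis: along the crossbar (level at the start). Plug: 0.22 kg, 126 mm long; brass flange 48 mm across, 6 mm thick, its inner face 34 mm from here at +x.
- plug_bar (a point): Centre of the plug's red round crossbar (80 mm long, 12 mm thick), on the plug's axis, 34 mm from plug_grip; axes as for plug_grip. Turning anticlockwise, seen facing the crossbar (about minus x), backs the plug out 20 mm per turn with little resistance. It stays at the angle where it is left; one turn may be made in several strokes.
- plug_tip (a point): Centre of the end of the plug's brass shank (28 mm across, 52 mm long from the flange, two small lugs 30 mm from it); axes as for plug_grip. At the start screwed home, flange at the pipe's mouth. A loose fit: it sags a few mm as it comes out. The thread lets go after about 310 degrees, with the shank still about 34 mm inside; then it draws straight out. Pulled before that, it is held.
- tray: Yellow open tray, fixed, 152 by 152 mm, walls 16 mm high and 4 mm thick, floor 4 mm thick. Origin at the centre of its underside, on the bench; x and y along its sides.
- funnel_rim (a point): Centre of the mouth of the fixed blue funnel, 157 mm above the bench: 176 mm wide at the rim, narrowing over 50 mm of height to 80 mm. 152 mm from the port along the port's x axis.
- column_floor (a point): Centre of the inner floor of the fixed clear column under the funnel, 25 mm above the bench: 80 mm inside diameter, from its floor 82 mm up to the funnel's throat.
- mat: Black rubber mat, fixed, 3 mm thick, on which the scoop stands at the start, the scoop's axes along the mat's and its floor centre over the mat's origin. The mat reaches from -130 to +90 mm along its x and 65 mm to either side along its y; origin on the bench.
- scoop_grip (a point): Grip point in the scoop's black handle, at (-93, 0, 69) mm from scoop_floor. Axes are the scoop's: x towards the open nose, y across, z up as it stands. The handle is a flat bar 16 mm thick, 28 mm wide (along y), 88 mm long, leaning back 40 degrees from vertical: its length runs along (-0.643, 0, 0.766), its broad faces look along +-(0.766, 0, 0.643). Its top end is 28 mm beyond.
- scoop_floor (a point): Centre of the inner floor of the aluminium scoop, 4 mm above its underside; axes as for scoop_grip. The scoop is loose, 0.25 kg, smooth inside, 110 mm long and 96 mm wide; rear and side walls 36 mm high and 4 mm thick, the sides flaring from 72 mm apart inside at the rear to 89 mm at the nose; the nose (+x end) is open but for a lip 3 mm high above the floor.
- scoop_lip (a point): Middle of the scoop's nose edge, at floor level, 55 mm ahead of scoop_floor.
- bottle: Clear water bottle with a blue cap, loose, 62 mm across, 170 mm high; origin at the centre of its underside. A bystander.
- model_a: Dental model (white plaster base 60 by 70 mm, pink gums and teeth, 40 mm high), loose; origin at the centre of its underside. A bystander.
- model_b: A second dental model like model_a. A bystander.
- stone0_c (a point): Centre of a green ceramic polishing stone: a loose hexagonal prism, 26 mm across its flats, 28 mm long along its z axis (flats look along its x axis and every 60 degrees), 40 g. Stands in the scoop at the start.
- stone1_c (a point): Centre of a green ceramic polishing stone: a loose hexagonal prism, 26 mm across its flats, 28 mm long along its z axis (flats look along its x axis and every 60 degrees), 40 g. Stands in the scoop at the start.
- stone2_c (a point): Centre of a green ceramic polishing stone: a loose hexagonal prism, 26 mm across its flats, 28 mm long along its z axis (flats look along its x axis and every 60 degrees), 40 g. One of the strays that stand on the bench at the start; may be absent.
- stone3_c (a point): Centre of a green ceramic polishing stone: a loose hexagonal prism, 26 mm across its flats, 28 mm long along its z axis (flats look along its x axis and every 60 degrees), 40 g. One of the strays that stand on the bench at the start; may be absent.
- stone4_c (a point): Centre of a green ceramic polishing stone: a loose hexagonal prism, 26 mm across its flats, 28 mm long along its z axis (flats look along its x axis and every 60 degrees), 40 g. One of the strays that stand on the bench at the start; may be absent.
- stone5_c (a point): Centre of a green ceramic polishing stone: a loose hexagonal prism, 26 mm across its flats, 28 mm long along its z axis (flats look along its x axis and every 60 degrees), 40 g. One of the strays that stand on the bench at the start; may be absent.
There are look-alikes about, which are no part of the job. What is shaped like the part that bears scoop_grip but pink is not meant. Leave any brown look-alike of the part that bears stone5_c alone.

How it is judged:
By the outcome, as a careful person would: the job done as asked, in the order asked, and still so for the second after the job is handed in, with the robot touching nothing.
Of stone2, stone3, stone4, stone5 only 1 to 3 are there at a start; the rules pass over those that are not, and their reading is None.
At some moment in a run one of stone2, stone3, stone4, stone5 may be knocked a few centimetres aside while the robot is not near it.
It also fails if it takes over 210 s, if anything falls off the work surface, if the arm or the gripper's body presses on something with over 40 N, if the wrist force passes 120 N, or if a joint passes its speed limit or range.

## Working session

There is one attempt and no reset: what is moved stays moved. The work goes in short steps, Python scripts to look and compute and a shell command to move; the robot and the scene stay as the last step left them, time stands still between calls to the robot, and variables do not carry over. Pictures are saved under pics/ and viewed, at most 14 in all, crops included, and the job is handed in when it is done.

```bash
mkdir -p pics; ls; cat > h.py <<'E'
import numpy as np, cv2
from scipy.spatial.transform import Rotation as R
from cell import readout, snapshot, get_calibration, workorder, bot
def ray(c,u,v):
    d=np.array([(u-c['cx'])/c['fx'],(v-c['cy'])/c['fy'],1.]); T=np.array(c['T'])
    return T[:3,3],T[:3,:3]@d
def onz(c,u,v,z):
    o,d=ray(c,u,v); return o+d*(z-o[2])/d[2]
def save(n,name):
    im=snapshot(n); cv2.imwrite('pics/'+name,im[:,:,::-1]); return im
def proj(c,p):
    T=np.linalg.inv(np.array(c['T'])); q=T[:3,:3]@np.array(p)+T[:3,3]
    return np.array([c['fx']*q[0]/q[2]+c['cx'],c['fy']*q[1]/q[2]+c['cy']])
def wray(u,v,pos,rot):
    c=get_calibration('wrist'); a=np.array([u-c['cx'],v-c['cy']]); r=np.hypot(*a); th=r/c['fx']
    d=np.r_[a/max(r,1e-9)*np.sin(th),np.cos(th)]; H=np.array(c['hand_eye']); Q=R.from_quat(rot).as_matrix()
    return Q@H[:3,3]+pos, Q@H[:3,:3]@d
E
python3 - <<'E'
from h import *
for n in ('top','scene'):
    save(n,n+'0.png'); c=get_calibration(n); print(n,c)
print(get_calibration('wrist')); print(readout.get_obs())
E
```

```text
pics
top {'fx': 503.3570138470513, 'fy': 503.3570138470513, 'cx': 326.4514516928208, 'cy': 194.86742865554046, 'T': array([[-0.02942587, -0.98940332,  0.1421801 ,  0.28397201],
       [-0.99952907,  0.03036407,  0.00443309, -0.06837493],
       [-0.00870328, -0.14198269, -0.98983088,  1.46554508],
       [ 0.        ,  0.        ,  0.        ,  1.        ]])}
scene {'fx': 393.7923330496168, 'fy': 393.7923330496168, 'cx': 316.5066365653793, 'cy': 201.23336404018127, 'T': array([[-0.83860146,  0.26579284, -0.47550159,  0.99650684],
       [ 0.54417221,  0.44877461, -0.70885679,  0.66945301],
       [ 0.02498398, -0.85320309, -0.52098012,  0.68650089],
       [ 0.        ,  0.        ,  0.        ,  1.        ]])}
{'fx': 309.70691628693146, 'fy': 309.70691628693146, 'cx': 317.7716817101783, 'cy': 198.29533481217487, 'hand_eye': array([[-6.94319057e-04, -9.62163756e-01, -2.72470961e-01,
         6.91809903e-02],
       [ 9.99999646e-01, -5.38583944e-04, -6.46354608e-04,
         1.10053098e-03],
       [ 4.75150493e-04, -2.72471313e-01,  9.62163789e-01,
        -1.43203710e-01],
       [ 0.00000000e+00,  0.00000000e+00,  0.00000000e+00,
         1.00000000e+00]])}
{'time': 0.1, 'joint_positions': array([-1.35130754e+00,  3.81119508e-01,  1.29820446e+00,  4.03449591e-05,
        1.46358005e+00, -2.15275904e-01]), 'dq': array([ 7.79328954e-04, -7.73699894e-05, -1.90050654e-03,  5.18227346e-05,
        8.87349135e-04,  1.20878175e-03]), 'joint_efforts': array([ 3.31892828e-03, -4.49221909e+01, -2.31656474e+01, -1.81626292e-04,
        3.73336690e-03,  2.63348954e-05]), 'eef_pos': array([ 0.23161723, -0.49855233,  0.23077183]), 'tool_rot': array([ 9.76465614e-01,  2.15672147e-01,  1.86740292e-05, -6.55722456e-04]), 'ft_force': array([ 0.2533097 , -0.47128521,  0.44769721]), 'ft_torque': array([-0.01281617, -0.01430711,  0.03160986]), 'grip_force': 0.0, 'grip_width': 0.08520204581643645}
```

View pics/top0.png

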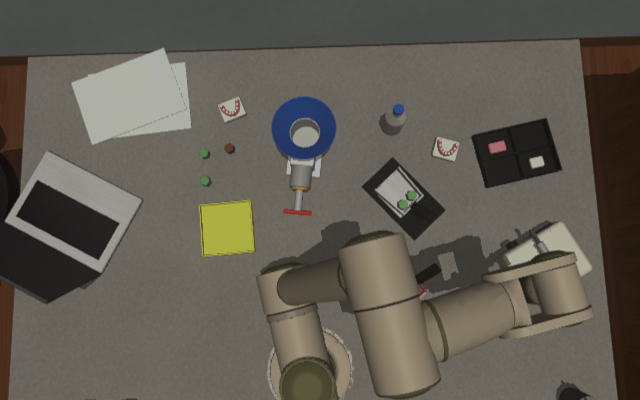

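View pics/scene0.png

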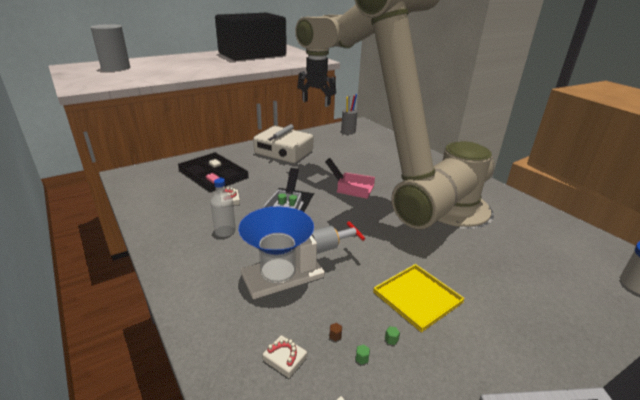

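The top view shows the port and plug at (300,190), bar at (298,212), funnel at (304,128), tray at (228,228) and scoop at (400,190). Stray greens are at (205,153) and (206,181), with a brown look-alike at (229,148). The scene view shows the same two strays.

```bash
python3 - <<'E'
from h import *
im=cv2.imread('pics/top0.png'); c=get_calibration('top')
hsv=cv2.cvtColor(im,cv2.COLOR_BGR2HSV)
def blobs(lo,hi,z,mn,name,roi=None):
    m=cv2.inRange(hsv,lo,hi)
    k,cs=0,cv2.findContours(m,cv2.RETR_EXTERNAL,cv2.CHAIN_APPROX_NONE)[0]
    for q in cs:
        if cv2.contourArea(q)<mn: continue
        r=cv2.minAreaRect(q); 
        P=[np.round(onz(c,*p,z)[:2],4).tolist() for p in cv2.boxPoints(r)]
        print(name,np.round(r[0],1),np.round(r[1],1),round(r[2],1),'C',np.round(onz(c,*r[0],z)[:2],4),P if mn>60 else '')
blobs((100,120,60),(125,255,255),.157,20,'blue')
m=cv2.inRange(hsv,(100,120,60),(125,255,255)); q=max(cv2.findContours(m,0,1)[0],key=cv2.contourArea); e=cv2.fitEllipse(q); print('ell',e,onz(c,*e[0],.157))
blobs((22,120,80),(35,255,255),.016,200,'tray')
blobs((45,80,40),(80,255,255),.028,10,'green')
blobs((0,150,90),(8,255,255),.08,30,'red'); blobs((172,150,90),(180,255,255),.08,30,'red2')
blobs((0,0,0),(180,255,38),.003,300,'black')
s=np.hstack([cv2.resize(im[145:250,350:455],(400,400),interpolation=2),cv2.resize(im[80:220,240:380],(400,400),interpolation=2)])
cv2.imwrite('pics/c1.png',s)
E
```

```text
blue [398.5 109. ] [10.  9.] 90.0 C [ 0.6991 -0.263 ] 
blue [303.5 127.5] [61. 63.] 90.0 C [ 0.6561 -0.0064] 
ell ((303.4123229980469, 127.4593734741211), (61.32002639770508, 63.822601318359375), 82.64643096923828) [ 0.65617321 -0.00619027  0.157     ]
tray [226.2 227.8] [52.2 54. ] 84.3 C [0.405  0.2302] [[0.4754, 0.3159], [0.4864, 0.1593], [0.3355, 0.1456], [0.3248, 0.2999]]
green [402.3 204.3] [7.8 8.5] 45.0 C [ 0.4566 -0.2789] 
green [411. 195.] [8. 8.] 90.0 C [ 0.4826 -0.3054] 
green [205. 181.] [9.9 8.5] 45.0 C [0.5419 0.2893] 
green [203.5 153. ] [8. 9.] 90.0 C [0.6252 0.2941] 
red [297.  211.9] [28.2  3.2] 4.4 C [0.4378 0.0207] 
black [631.5 371.5] [55. 15.] 90.0 C [-0.0279 -0.8951] [[0.0465, -0.8827], [0.0454, -0.9245], [-0.1013, -0.9073], [-0.1002, -0.8661]]
black [ 67.  219.3] [92.8 40.5] 27.8 C [0.445  0.6997] [[0.4604, 0.8488], [0.5656, 0.7988], [0.4296, 0.5511], [0.3272, 0.6028]]
black [402.8 198.2] [73.5 41.7] 45.0 C [ 0.4772 -0.2849] [[0.5142, -0.167], [0.6, -0.2578], [0.4405, -0.4019], [0.3573, -0.3113]]
black [ 20.  237.2] [156.5  77.3] 51.3 C [0.3969 0.8349] [[0.513, 1.0756], [0.6535, 0.9057], [0.2835, 0.5999], [0.1526, 0.7675]]
black [516.1 152.7] [53.7 79.7] 77.0 C [ 0.6029 -0.6267] [[0.6594, -0.498], [0.707, -0.7332], [0.547, -0.754], [0.5007, -0.5222]]
black [620. 145.] [38. 90.] 0.0 C [ 0.6165 -0.9354] [[0.4838, -0.8651], [0.7564, -0.8942], [0.7527, -1.0076], [0.4804, -0.9756]]
black [625.7  88.5] [21.9 37. ] 68.2 C [ 0.7898 -0.972 ] [[0.8022, -0.9096], [0.842, -1.0174], [0.7774, -1.0343], [0.738, -0.927]]
```

View pics/c1.png

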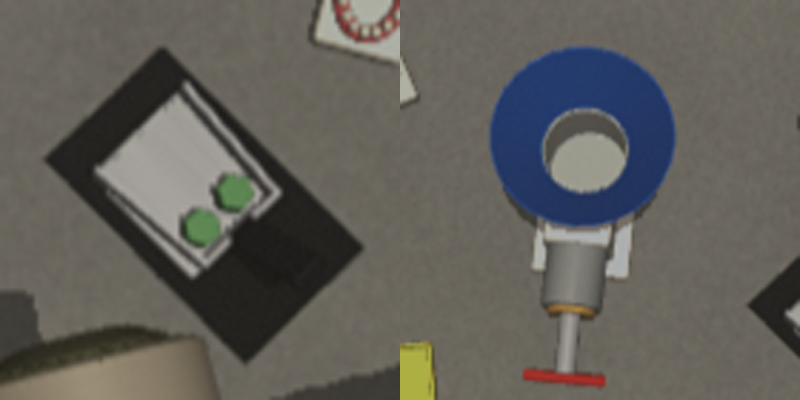

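```bash
python3 -m creep '[[[0.1,0.25,0,0,0,-0.1,0],[0.2,0.45,0,0,0,-0.2,0],[0.3,0.7,0,0,0,-0.3,0],[0.45,0.95,0,0,0,-0.35,0],[0.48,1.0,0,0,0,-0.35,0]]]'; python3 -m creep '[[[0.1,0.25,0,0,0,0,0],[0.2,0.45,0,0,0,0,0],[0.3,0.7,0,0,0,0,0],[0.45,0.95,-0.1,0,0,0,0],[0.48,1.0,-0.15,0,0,0,0],[0.48,1.0,-0.15,0,0,0,0],[0.48,1.0,-0.15,0,0,0,0]]]'
python3 - <<'E'
from h import *
o=readout.get_obs(); print(o['time'],o['eef_pos'],o['tool_rot'],o['joint_positions']); im=save('wrist','w1.png')
np.savez('w1.npz',p=o['eef_pos'],q=o['tool_rot'])
E
```

```text
time: 0.72
eef_pos: [0.3523, -0.2462, 0.2314]
tool_rot: [0.998, -0.057, -0.0, -0.0]
ft_force: [0.6, -0.7, -0.5]
grip_width: 0.0858
grip_force: 0.0
time: 1.6
eef_pos: [0.4715, 0.0008, 0.194]
tool_rot: [0.998, -0.057, -0.0, 0.0]
ft_force: [-1.0, -0.4, 0.0]
grip_width: 0.0856
grip_force: 0.0
1.6 [0.47153704 0.00075807 0.19400228] [ 9.98347312e-01 -5.74684919e-02 -3.46608014e-05  1.27320178e-04] [-2.50082306e-01  2.78117186e-01  1.56984659e+00 -2.73642940e-04
  1.29364819e+00  1.43578924e+00]
```

View pics/w1.png

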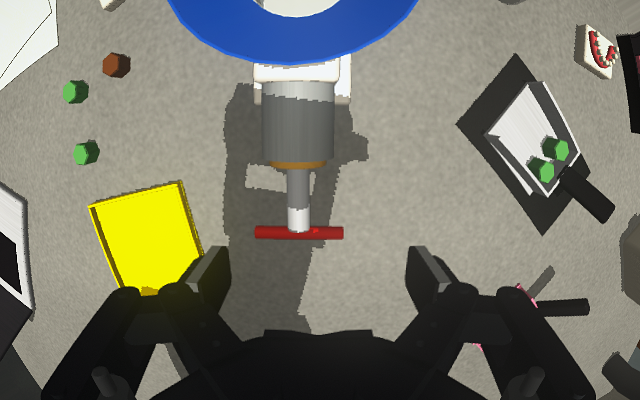

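The wrist view shows the bar from (255,232) to (343,233), the stem at (298,170–230), the flange at about (298,163), and the scoop with its handle at (585,190).

```bash
python3 - <<'E'
from h import *
d=np.load('w1.npz'); 
def W(u,v,z): o,r=wray(u,v,d['p'],d['q']); return np.round(o+r*(z-o[2])/r[2],4)
im=cv2.imread('pics/w1.png'); hsv=cv2.cvtColor(im,cv2.COLOR_BGR2HSV)
m=cv2.inRange(hsv,(0,150,90),(8,255,255)); m[:215]=0;m[250:]=0
q=max(cv2.findContours(m,0,1)[0],key=cv2.contourArea); r=cv2.minAreaRect(q); print(r); 
print('bar',W(*r[0],.084),W(256,232,.084),W(343,233,.084))
m=cv2.inRange(hsv,(8,120,60),(22,255,255)); m[:150]=0;m[180:]=0;m[:,:250]=0;m[:,350:]=0
x,y,w,h=cv2.boundingRect(m); print('flange',x,y,w,h,W(x+w/2,y+h/2,.095),W(x,y+h,.08),W(x+w,y+h,.08))
for v in (185,200): 
    print('stem',[W(u,v,.082) for u in (289,309)])
m=cv2.inRange(hsv,(45,80,40),(80,255,255))
for q in cv2.findContours(m,0,1)[0]:
    if cv2.contourArea(q)>50: M=cv2.minEnclosingCircle(q)[0]; print('green',M,W(*M,.02))
m=cv2.inRange(hsv,(22,120,80),(35,255,255)); q=max(cv2.findContours(m,0,1)[0],key=cv2.contourArea); a=cv2.approxPolyDP(q,6,True)[:,0]; print([(*p,*W(*p,.016)[:2]) for p in a])
for n,p,z in [('matnose',(516,54),.003),('matL',(458,125),.003),('matback',(543,235),.003),('lipL',(487,135),.01),('lipR',(527,82),.01),('handtop',(608,215),.098)]: print(n,W(*p,z))
E
```

```text
((298.5, 232.0), (12.0, 87.0), 90.0)
bar [0.4407 0.0207 0.084 ] [0.4447 0.0586 0.084 ] [ 0.4352 -0.0182  0.084 ]
flange 270 161 56 8 [0.5016 0.0123 0.095 ] [0.4987 0.0377 0.08  ] [ 0.493  -0.0095  0.08  ]
stem [array([0.4833, 0.0232, 0.082 ]), array([0.4813, 0.0063, 0.082 ])]
stem [array([0.4702, 0.0251, 0.082 ]), array([0.4682, 0.008 , 0.082 ])]
green (540.368408203125, 170.36842346191406) [ 0.4554 -0.2806  0.02  ]
green (85.75640869140625, 153.24359130859375) [0.5444 0.2879 0.02  ]
green (555.5, 149.0) [ 0.4814 -0.3075  0.02  ]
green (75.5, 92.5) [0.625  0.2909 0.02  ]
[(np.int32(180), np.int32(180), np.float64(0.4898), np.float64(0.1555)), (np.int32(87), np.int32(206), np.float64(0.4754), np.float64(0.3125)), (np.int32(118), np.int32(287), np.float64(0.3513), np.float64(0.3043)), (np.int32(157), np.int32(294), np.float64(0.3404), np.float64(0.2368)), (np.int32(204), np.int32(254), np.float64(0.3967), np.float64(0.1471))]
matnose [ 0.6014 -0.2599  0.003 ]
matL [ 0.5148 -0.1668  0.003 ]
matback [ 0.3546 -0.313   0.003 ]
lipL [ 0.502  -0.2021  0.01  ]
lipR [ 0.5658 -0.2682  0.01  ]
handtop [ 0.4128 -0.342   0.098 ]
```

```bash
cat >> h.py <<'E'
A=np.array([.9925,-.122,0]); A/=np.linalg.norm(A)
def rows(G0,R0,seq,g,axis,off=.019):
    """seq of (turn deg about axis, grasp point shift xyz), from grasp point G0, attitude R0"""
    t0=G0+R0.apply([0,0,off]); out=[]
    for th,sh in seq:
        r=R.from_rotvec(np.radians(th)*axis); t=G0+np.array(sh)+(r*R0).apply([0,0,off])
        out.append([*np.round((t-t0)/.25,3),*np.round(th/90*axis,3),g])
    print(str([[float(x) for x in r] for r in out]).replace(' ','').replace('.0,',',').replace('.0]',']'))
E
python3 - <<'E'
from h import *
o=readout.get_obs(); G=np.array([.473,.0165,.08]); print((G-[0,0,.019]-o['eef_pos'])/.25)
D=R.from_rotvec([0,0,np.radians(-6.9)])*R.from_euler('x',180,degrees=True)
print('untilted->+70'); rows(G,D,[(t,(0,0,0)) for t in range(10,71,10)],0,A)
for s in (70,0):
    print('stroke from',s); rows(G,R.from_rotvec(np.radians(s)*A)*D,[(-t,-A*.02*t/360) for t in range(10,71,10)],0,A)
print('back from -70'); 
rows(G,R.from_rotvec(np.radians(-70)*A)*D,[(t,(0,0,0)) for t in range(10,71,10)],0,A)
E
```

```text
[ 0.00577884  0.06428809 -0.53295481]
untilted->+70
[[0.002,0.013,0.001,0.11,-0.014,0,0],[0.003,0.026,0.005,0.221,-0.027,0,0],[0.005,0.038,0.01,0.331,-0.041,0,0],[0.006,0.048,0.018,0.441,-0.054,0,0],[0.007,0.058,0.027,0.551,-0.068,0,0],[0.008,0.065,0.038,0.662,-0.081,0,0],[0.009,0.071,0.05,0.772,-0.095,0,0]]
stroke from 70
[[-0.003,-0.005,-0.012,-0.11,0.014,-0,0],[-0.006,-0.013,-0.023,-0.221,0.027,-0,0],[-0.009,-0.022,-0.032,-0.331,0.041,-0,0],[-0.013,-0.032,-0.04,-0.441,0.054,-0,0],[-0.017,-0.044,-0.045,-0.551,0.068,-0,0],[-0.02,-0.056,-0.049,-0.662,0.081,-0,0],[-0.024,-0.069,-0.05,-0.772,0.095,-0,0]]
stroke from 0
[[-0.004,-0.013,0.001,-0.11,0.014,-0,0],[-0.008,-0.025,0.005,-0.221,0.027,-0,0],[-0.011,-0.037,0.01,-0.331,0.041,-0,0],[-0.015,-0.047,0.018,-0.441,0.054,-0,0],[-0.018,-0.056,0.027,-0.551,0.068,-0,0],[-0.021,-0.064,0.038,-0.662,0.081,-0,0],[-0.024,-0.069,0.05,-0.772,0.095,-0,0]]
back from -70
[[0.001,0.006,-0.012,0.11,-0.014,0,0],[0.002,0.013,-0.023,0.221,-0.027,0,0],[0.003,0.022,-0.032,0.331,-0.041,0,0],[0.004,0.033,-0.04,0.441,-0.054,0,0],[0.006,0.045,-0.045,0.551,-0.068,0,0],[0.007,0.058,-0.049,0.662,-0.081,0,0],[0.009,0.071,-0.05,0.772,-0.095,0,0]]
```

```bash
python3 -m creep '[[[0,0.065,-0.2,0,0,0,0],[0.006,0.063,-0.4,0,0,-0.004,0],[0.006,0.063,-0.532,0,0,-0.004,0],[0.006,0.063,-0.532,0,0,-0.004,0]]]'
```

```text
time: 2.15
eef_pos: [0.4723, 0.0162, 0.06]
tool_rot: [0.998, -0.061, -0.002, -0.0]
ft_force: [-0.2, 0.8, 0.7]
grip_width: 0.0853
grip_force: 0.0
```

```bash
python3 -m creep '[[[0.002,0.013,0.001,0.11,-0.014,0,0],[0.003,0.026,0.005,0.221,-0.027,0,0],[0.005,0.038,0.01,0.331,-0.041,0,0],[0.006,0.048,0.018,0.441,-0.054,0,0],[0.007,0.058,0.027,0.551,-0.068,0,0],[0.008,0.065,0.038,0.662,-0.081,0,0],[0.009,0.071,0.05,0.772,-0.095,0,0],[0.009,0.071,0.05,0.772,-0.095,0,0],[0.009,0.071,0.05,0.772,-0.095,0,0]]]'
python3 -c "
from h import *
o=readout.get_obs();print(o['joint_positions'],R.from_quat(o['tool_rot']).as_matrix()[:,2],o['eef_pos']-.019*R.from_quat(o['tool_rot']).as_matrix()[:,2])"
```

```text
time: 3.28
eef_pos: [0.4758, 0.0343, 0.0742]
tool_rot: [0.819, -0.049, 0.036, -0.571]
ft_force: [0.2, -0.2, -0.5]
grip_width: 0.0852
grip_force: 0.0
[-0.67322975  0.77344854  1.8006476   0.92757974  1.54292632  0.47230478] [ 0.11518093  0.93122519 -0.34576436] [0.47360316 0.01658744 0.08075665]
```

Right on. Close, then the first stroke.

```bash
python3 -m creep '[[[0,0,0,0,0,0,255],[0,0,0,0,0,0,255],[0,0,0,0,0,0,255],[0,0,0,0,0,0,255],[0,0,0,0,0,0,255]]]'; python3 -m creep '[[[-0.003,-0.005,-0.012,-0.11,0.014,0,255],[-0.006,-0.013,-0.023,-0.221,0.027,0,255],[-0.009,-0.022,-0.032,-0.331,0.041,0,255],[-0.013,-0.032,-0.04,-0.441,0.054,0,255],[-0.017,-0.044,-0.045,-0.551,0.068,0,255],[-0.02,-0.056,-0.049,-0.662,0.081,0,255],[-0.024,-0.069,-0.05,-0.772,0.095,0,255],[-0.024,-0.069,-0.05,-0.772,0.095,0,255]]]'
python3 - <<'E'
from h import *
im=save('scene','s2.png'); cv2.imwrite('pics/s2c.png',cv2.resize(im[170:290,220:420,::-1],(800,480),interpolation=2))
E
```

```text
time: 3.9
eef_pos: [0.4754, 0.0347, 0.0733]
tool_rot: [0.818, -0.05, 0.035, -0.573]
ft_force: [0.2, 0.6, 0.3]
grip_width: 0.0182
grip_force: 58.4
time: 4.9
eef_pos: [0.4694, 0.0189, 0.0611]
tool_rot: [0.998, -0.059, 0.0, 0.0]
ft_force: [0.9, -0.4, 2.2]
grip_width: 0.0179
grip_force: 59.3
```

View pics/s2c.png

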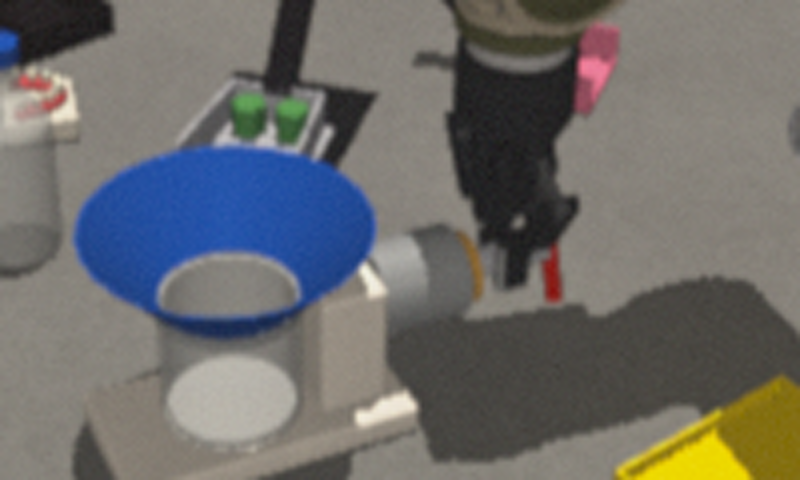

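The bar end at (552,270) has swung to near vertical, so the plug turns with the grip. I'm continuing the stroke.

```bash
python3 -m creep '[[[-0.004,-0.013,0.001,-0.11,0.014,0,255],[-0.008,-0.025,0.005,-0.221,0.027,0,255],[-0.011,-0.037,0.01,-0.331,0.041,0,255],[-0.015,-0.047,0.018,-0.441,0.054,0,255],[-0.018,-0.056,0.027,-0.551,0.068,0,255],[-0.021,-0.064,0.038,-0.662,0.081,0,255],[-0.024,-0.069,0.05,-0.772,0.095,0,255],[-0.024,-0.069,0.05,-0.772,0.095,0,255],[-0.024,-0.069,0.05,-0.772,0.095,0,255]]]'
python3 -c "
from h import *
o=readout.get_obs();print(o['joint_positions'],R.from_quat(o['tool_rot']).as_matrix()[:,2],o['eef_pos']-.019*R.from_quat(o['tool_rot']).as_matrix()[:,2],o['ft_force'],o['ft_torque'])"
```

```text
time: 6.08
eef_pos: [0.4634, -0.0003, 0.0727]
tool_rot: [0.818, -0.05, -0.038, 0.572]
ft_force: [1.6, 7.6, 3.1]
grip_width: 0.0181
grip_force: 60.1
[ 0.23601325  0.81853825  1.63245451 -1.07457009  1.51832128  2.4972233 ] [-0.11852352 -0.9317184  -0.34329726] [0.46561501 0.01741189 0.07918818] [1.59892324 7.63467914 3.07819906] [ 0.29282262 -0.25775443  0.57006534]
```

```bash
python3 -m creep '[[[0,0,0,0,0,0,0],[0,0,0,0,0,0,0],[0,0,0,0,0,0,0],[0.001,0.006,-0.012,0.11,-0.014,0,0],[0.002,0.013,-0.023,0.221,-0.027,0,0],[0.003,0.022,-0.032,0.331,-0.041,0,0],[0.004,0.033,-0.04,0.441,-0.054,0,0],[0.006,0.045,-0.045,0.551,-0.068,0,0],[0.007,0.058,-0.049,0.662,-0.081,0,0],[0.009,0.071,-0.05,0.772,-0.095,0,0]]]'
python3 -m creep '[[[0.002,0.013,0.001,0.11,-0.014,0,0],[0.003,0.026,0.005,0.221,-0.027,0,0],[0.005,0.038,0.01,0.331,-0.041,0,0],[0.006,0.048,0.018,0.441,-0.054,0,0],[0.007,0.058,0.027,0.551,-0.068,0,0],[0.008,0.065,0.038,0.662,-0.081,0,0],[0.009,0.071,0.05,0.772,-0.095,0,0],[0.009,0.071,0.05,0.772,-0.095,0,0],[0.009,0.071,0.05,0.772,-0.095,0,255],[0.009,0.071,0.05,0.772,-0.095,0,255],[0.009,0.071,0.05,0.772,-0.095,0,255],[0.009,0.071,0.05,0.772,-0.095,0,255]]]'
python3 -m creep '[[[-0.003,-0.005,-0.012,-0.11,0.014,0,255],[-0.006,-0.013,-0.023,-0.221,0.027,0,255],[-0.009,-0.022,-0.032,-0.331,0.041,0,255],[-0.013,-0.032,-0.04,-0.441,0.054,0,255],[-0.017,-0.044,-0.045,-0.551,0.068,0,255],[-0.02,-0.056,-0.049,-0.662,0.081,0,255],[-0.024,-0.069,-0.05,-0.772,0.095,0,255],[-0.024,-0.069,-0.05,-0.772,0.095,0,255]]]'
python3 -m creep '[[[-0.004,-0.013,0.001,-0.11,0.014,0,255],[-0.008,-0.025,0.005,-0.221,0.027,0,255],[-0.011,-0.037,0.01,-0.331,0.041,0,255],[-0.015,-0.047,0.018,-0.441,0.054,0,255],[-0.018,-0.056,0.027,-0.551,0.068,0,255],[-0.021,-0.064,0.038,-0.662,0.081,0,255],[-0.024,-0.069,0.05,-0.772,0.095,0,255],[-0.024,-0.069,0.05,-0.772,0.095,0,255],[-0.024,-0.069,0.05,-0.772,0.095,0,255]]]'
python3 -c "
from h import *
o=readout.get_obs();print(o['joint_positions'],R.from_quat(o['tool_rot']).as_matrix()[:,2],o['eef_pos']-.019*R.from_quat(o['tool_rot']).as_matrix()[:,2],o['ft_force'],o['ft_torque'])"
```

```text
time: 7.32
eef_pos: [0.4659, 0.0181, 0.0614]
tool_rot: [0.998, -0.061, 0.001, -0.003]
ft_force: [0.6, 0.6, -0.3]
grip_width: 0.0855
grip_force: 0.0
time: 8.82
eef_pos: [0.4679, 0.0358, 0.0735]
tool_rot: [0.818, -0.049, 0.036, -0.572]
ft_force: [-0.4, -0.2, -0.2]
grip_width: 0.0181
grip_force: 58.4
time: 9.82
eef_pos: [0.4618, 0.0201, 0.0612]
tool_rot: [0.998, -0.059, 0.0, 0.0]
ft_force: [-0.4, -0.4, 1.0]
grip_width: 0.0183
grip_force: 59.2
time: 10.95
eef_pos: [0.4556, 0.0008, 0.0727]
tool_rot: [0.818, -0.05, -0.038, 0.572]
ft_force: [1.2, 5.5, 2.4]
grip_width: 0.0179
grip_force: 59.8
[ 0.24134564  0.8132875   1.65155007 -1.07073999  1.51463475  2.51055551] [-0.11884871 -0.93157762 -0.34356676] [0.45784556 0.01849856 0.07921576] [1.22605826 5.53754972 2.42102513] [ 0.2948195  -0.19952562  0.40890497]
```

Third stroke, ending upright.

```bash
python3 -m creep '[[[0,0,0,0,0,0,0],[0,0,0,0,0,0,0],[0,0,0,0,0,0,0],[0.001,0.006,-0.012,0.11,-0.014,0,0],[0.002,0.013,-0.023,0.221,-0.027,0,0],[0.003,0.022,-0.032,0.331,-0.041,0,0],[0.004,0.033,-0.04,0.441,-0.054,0,0],[0.006,0.045,-0.045,0.551,-0.068,0,0],[0.007,0.058,-0.049,0.662,-0.081,0,0],[0.009,0.071,-0.05,0.772,-0.095,0,0]]]'
python3 -m creep '[[[0.002,0.013,0.001,0.11,-0.014,0,0],[0.003,0.026,0.005,0.221,-0.027,0,0],[0.005,0.038,0.01,0.331,-0.041,0,0],[0.006,0.048,0.018,0.441,-0.054,0,0],[0.007,0.058,0.027,0.551,-0.068,0,0],[0.008,0.065,0.038,0.662,-0.081,0,0],[0.009,0.071,0.05,0.772,-0.095,0,0],[0.009,0.071,0.05,0.772,-0.095,0,0],[0.009,0.071,0.05,0.772,-0.095,0,255],[0.009,0.071,0.05,0.772,-0.095,0,255],[0.009,0.071,0.05,0.772,-0.095,0,255],[0.009,0.071,0.05,0.772,-0.095,0,255]]]'
python3 -m creep '[[[-0.003,-0.005,-0.012,-0.11,0.014,0,255],[-0.006,-0.013,-0.023,-0.221,0.027,0,255],[-0.009,-0.022,-0.032,-0.331,0.041,0,255],[-0.013,-0.032,-0.04,-0.441,0.054,0,255],[-0.017,-0.044,-0.045,-0.551,0.068,0,255],[-0.02,-0.056,-0.049,-0.662,0.081,0,255],[-0.024,-0.069,-0.05,-0.772,0.095,0,255],[-0.024,-0.069,-0.05,-0.772,0.095,0,255]]]'
python3 -c "
from h import *
o=readout.get_obs();print(o['eef_pos']-.019*R.from_quat(o['tool_rot']).as_matrix()[:,2],o['ft_force'],o['ft_torque']); save('scene','s3.png')"
```

```text
time: 12.2
eef_pos: [0.4584, 0.0191, 0.0614]
tool_rot: [0.998, -0.061, 0.001, -0.003]
ft_force: [-0.0, -0.4, 0.7]
grip_width: 0.0854
grip_force: 0.0
time: 13.7
eef_pos: [0.4604, 0.0368, 0.0735]
tool_rot: [0.818, -0.049, 0.036, -0.572]
ft_force: [-0.9, -0.4, -0.3]
grip_width: 0.0181
grip_force: 58.4
time: 14.7
eef_pos: [0.4542, 0.0211, 0.0612]
tool_rot: [0.998, -0.059, 0.0, 0.0]
ft_force: [-0.9, -1.2, 1.6]
grip_width: 0.0182
grip_force: 59.1
[0.45419537 0.02106181 0.0801969 ] [-0.90051271 -1.18198639  1.56928336] [-0.06132207 -0.09828993 -0.10257949]
```

```bash
python3 -m creep '[[[-0.02,0.002,0,0,0,0,255],[-0.04,0.005,0,0,0,0,255],[-0.04,0.005,0,0,0,0,255]]]'; python3 -c "
from h import *
o=readout.get_obs();print(o['eef_pos'],o['ft_force'],o['ft_torque'])"
```

```text
time: 15.12
eef_pos: [0.4436, 0.0205, 0.0607]
tool_rot: [0.998, -0.061, -0.001, -0.0]
ft_force: [-0.4, 3.5, 2.2]
grip_width: 0.0179
grip_force: 59.2
[0.44359554 0.02045476 0.06067   ] [-0.4486851   3.5239689   2.21955352] [ 0.42455983 -0.04537012  0.20151818]
```

```bash
python3 -m creep '[[[-0.07,0.008,0,0,0,0,255],[-0.14,0.017,0,0,0,0,255],[-0.2,0.025,0,0,0,0,255],[-0.2,0.025,0.1,0,0,0,255],[-0.2,0.1,0.12,0,0,0,255],[-0.22,0.3,0.12,0,0,0.04,255],[-0.24,0.5,0.12,0,0,0.08,255],[-0.245,0.7,0.12,0,0,0.131,255],[-0.243,0.83,0.12,0,0,0.131,255],[-0.243,0.83,0.12,0,0,0.131,255],[-0.243,0.83,0.12,0,0,0.131,255]]]'; python3 -c "
from h import *
o=readout.get_obs();print(o['eef_pos'],o['tool_rot'],o['ft_force'],o['ft_torque']); save('wrist','w3.png'); im=save('scene','s4.png'); cv2.imwrite('pics/s4c.png',cv2.resize(im[200:340,300:500,::-1],(800,560),interpolation=2))"
```

```text
time: 16.5
eef_pos: [0.3834, 0.2274, 0.0905]
tool_rot: [0.999, 0.042, -0.001, 0.0]
ft_force: [0.3, 0.1, -2.1]
grip_width: 0.0179
grip_force: 59.0
[0.38343294 0.2274454  0.09047259] [ 9.99117967e-01  4.19858370e-02 -6.41312086e-04  2.58666721e-04] [ 0.29261595  0.11323447 -2.08158908] [-0.02693215  0.07728295  0.00142596]
```

View pics/s4c.png

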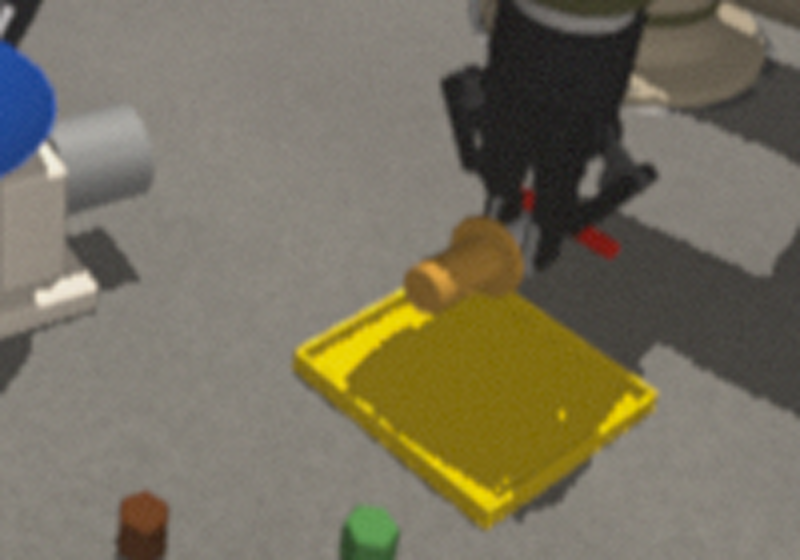

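The plug is held level above the tray, with the flange at (480,260) and the bar at (600,240) nearly level. I'm lowering it.

```bash
python3 -m creep '[[[0,0.004,-0.15,0,0,0,255],[0,0.004,-0.25,0,0,0,255],[0,0.004,-0.3,0,0,0,255],[0,0.004,-0.314,0,0,0,255],[0,0.004,-0.314,0,0,0,255]]]'; python3 -m creep '[[[0,0,0,0,0,0,0],[0,0,0,0,0,0,0],[0,0,0,0,0,0,0],[0,0,0,0,0,0,0],[0,0,0.15,0,0,0,0],[0,0,0.4,0,0,0,0],[0,0,0.6,0,0,0,0],[0,0,0.7,0,0,0,0],[0,0,0.7,0,0,0,0]]]'; python3 -c "
from h import *
save('scene','s5.png'); o=readout.get_obs();np.savez('w5.npz',p=o['eef_pos'],q=o['tool_rot']);save('wrist','w5.png')"
```

```text
time: 17.23
eef_pos: [0.3841, 0.2291, 0.0128]
tool_rot: [0.999, 0.042, 0.0, -0.0]
ft_force: [0.2, -0.3, -0.9]
grip_width: 0.0182
grip_force: 59.3
time: 18.35
eef_pos: [0.3842, 0.2294, 0.1887]
tool_rot: [0.999, 0.042, 0.002, -0.0]
ft_force: [-0.3, -0.2, -0.2]
grip_width: 0.0851
grip_force: 0.0
```

View pics/w5.png

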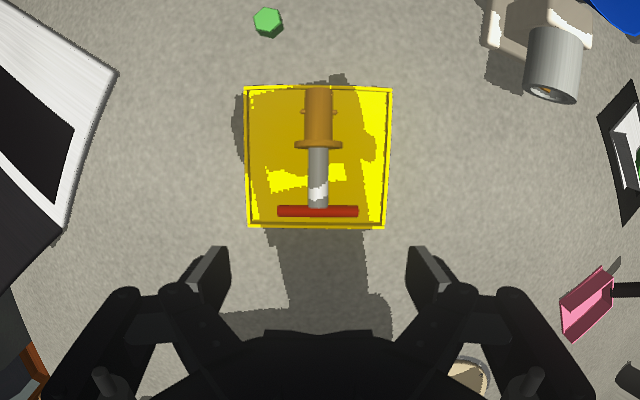

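The plug lies in the tray: bar (318,211), flange (318,144), tip (318,90), all within the walls. Stones are next.

```bash
python3 -m creep '[[[0.2,0.08,0,0,0,0,0],[0.4,0.16,-0.05,0,0,0,0],[0.6,0.24,-0.1,0,0,0,0],[0.62,0.24,-0.16,0,0,0,0],[0.62,0.24,-0.16,0,0,0,0],[0.62,0.24,-0.16,0,0,0,0]]]'; cat > st.py <<'E'
from h import *
import sys
o=readout.get_obs(); p,q=o['eef_pos'],o['tool_rot']; im=save('wrist',sys.argv[1]); print(p,'yaw',np.degrees(2*np.arctan2(q[1],q[0])),o['joint_positions'].round(2))
hsv=cv2.cvtColor(im,cv2.COLOR_RGB2HSV)
def W(u,v,z): a,r=wray(u,v,p,q); return a+r*(z-a[2])/r[2]
for n,lo,hi in (('green',(45,80,30),(80,255,255)),('brown',(4,80,25),(14,255,140))):
  for k in cv2.findContours(cv2.inRange(hsv,lo,hi),0,1)[0]:
    if cv2.contourArea(k)<120: continue
    # top face only: bright part
    mask=np.zeros(im.shape[:2],np.uint8); cv2.drawContours(mask,[k],-1,255,-1)
    v=hsv[...,2]; t,_=cv2.threshold(v[mask>0],0,255,cv2.THRESH_OTSU)
    tm=((v>t)&(mask>0)).astype(np.uint8); tk=max(cv2.findContours(tm,0,1)[0],key=cv2.contourArea)
    h=cv2.convexHull(tk)[:,0]; P=np.array([W(*x,.028)[:2] for x in h])
    (c,r)=cv2.minEnclosingCircle(P.astype(np.float32)); ang=np.arange(0,60,1)
    w=[np.ptp(P@[np.cos(np.radians(a)),np.sin(np.radians(a))])+np.ptp(P@[np.cos(np.radians(a+60)),np.sin(np.radians(a+60))])+np.ptp(P@[np.cos(np.radians(a+120)),np.sin(np.radians(a+120))]) for a in ang]
    x,y,ww,hh=cv2.boundingRect(k); print(n,x+ww/2,y+hh/2,'top c',np.round(c,4),'R',round(r,4),'flat normal deg',ang[np.argmin(w)],round(min(w)/3,4))
E
python3 st.py w6.png
```

```text
time: 19.2
eef_pos: [0.5378, 0.289, 0.1475]
tool_rot: [0.999, 0.042, -0.0, 0.0]
ft_force: [-0.3, -0.3, 1.0]
grip_width: 0.0855
grip_force: 0.0
[0.53782211 0.28898531 0.14751529] yaw 4.8470444817604745 [0.3  0.55 1.25 0.   1.34 1.79]
green 314.0 183.0 top c [0.5445 0.2924] R 0.0139 flat normal deg 46 0.0246
green 318.0 89.5 top c [0.6331 0.2981] R 0.01 flat normal deg 16 0.0142
brown 401.0 84.0 top c [0.6393 0.2254] R 0.0129 flat normal deg 23 0.0197
```

View pics/w6.png

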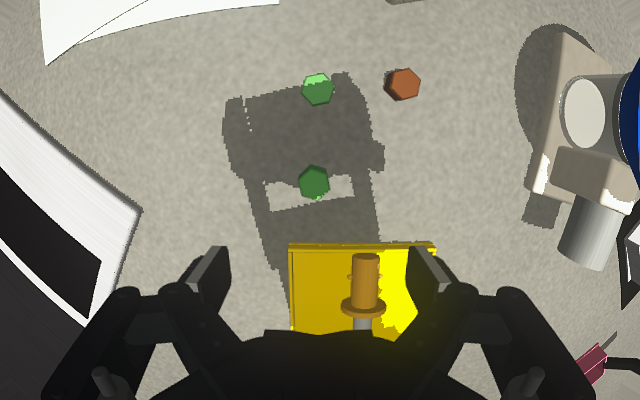

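```bash
cat >> h.py <<'E'
def tgt(x,y,z,yaw=None):
    o=readout.get_obs(); p=o['eef_pos']; q=o['tool_rot']; y0=np.degrees(2*np.arctan2(q[1],q[0]))
    print('shift',((np.array([x,y,z])-p)/.25).round(3),'wz',None if yaw is None else round((yaw-y0)/90,3))
E
python3 - <<'E'
from h import *
o=readout.get_obs(); p,q=o['eef_pos'],o['tool_rot']
for u,v in ((314,182.5),(318,89)):
    a,r=wray(u,v,p,q); P=a+r*(.017-a[2])/r[2]; print(P); tgt(*P[:2],.005)
E
```

```text
[0.54458132 0.29222032 0.017     ]
shift [ 0.026  0.013 -0.572] wz None
[0.62848518 0.29564136 0.017     ]
shift [ 0.362  0.026 -0.572] wz None
```

```bash
python3 -m creep '[[[0.026,0.01,-0.2,0,0,0,0],[0.026,0.01,-0.4,0,0,0,0],[0.026,0.01,-0.572,0,0,0,0],[0.026,0.01,-0.572,0,0,0,0],[0.026,0.01,-0.572,0,0,0,255],[0.026,0.01,-0.572,0,0,0,255],[0.026,0.01,-0.572,0,0,0,255],[0.026,0.01,-0.572,0,0,0,255],[0.026,0.01,-0.572,0,0,0,255]]]'; python3 -m creep '[[[0,0,0.2,0,0,0,255],[-0.05,-0.05,0.4,0,0,-0.08,255],[-0.15,-0.25,0.6,0,0,-0.15,255],[-0.25,-0.5,0.78,0,0,-0.23,255],[-0.35,-0.75,0.78,0,0,-0.3,255],[-0.35,-1,0.78,0,0,-0.3,255],[-0.35,-1,0.78,0,0,-0.3,255]]]'; python3 -m creep '[[[0,-0.25,0,0,0,-0.1,255],[0,-0.5,0,0,0,-0.2,255],[0,-0.75,0,0,0,-0.279,255],[0,-1,0,0,0,-0.279,255],[0,-1,0,0,0,-0.279,255]]]'
python3 - <<'E'
from h import *
n=np.array([.735,.678]); m=np.array([-.678,.735]); F=np.array([.492,-.274])
for s in (18,-18): P=F+.022*n+s/1000*m; print(P); tgt(*P,.08,-47.3); tgt(*P,.015)
E
python3 st.py w7.png
```

```text
time: 20.38
eef_pos: [0.5457, 0.2919, 0.0059]
tool_rot: [0.999, 0.042, 0.001, -0.0]
ft_force: [-2.4, -1.5, 8.0]
grip_width: 0.0256
grip_force: 58.6
time: 21.25
eef_pos: [0.457, 0.0394, 0.2002]
tool_rot: [0.981, -0.193, 0.001, 0.0]
ft_force: [-0.1, 0.2, -1.1]
grip_width: 0.0256
grip_force: 59.2
time: 21.88
eef_pos: [0.4573, -0.212, 0.1993]
tool_rot: [0.915, -0.403, 0.0, 0.0]
ft_force: [-0.4, 0.4, -0.4]
grip_width: 0.0254
grip_force: 59.2
[ 0.495966 -0.245854]
shift [ 0.155 -0.135 -0.477] wz 0.003
shift [ 0.155 -0.135 -0.737] wz None
[ 0.520374 -0.272314]
shift [ 0.252 -0.241 -0.477] wz 0.003
shift [ 0.252 -0.241 -0.737] wz None
[ 0.45731291 -0.21203851  0.1993164 ] yaw -47.56188618203469 [-0.67  0.33  1.48 -0.    1.34  1.73]
green 64.5 322.5 top c [0.6282 0.2957] R 0.0137 flat normal deg 26 0.0242
green 318.0 264.5 top c [ 0.3821 -0.1299] R 0.0379 flat normal deg 52 0.0651
green 363.5 135.0 top c [ 0.4552 -0.2797] R 0.014 flat normal deg 40 0.0247
green 363.0 99.0 top c [ 0.4815 -0.3064] R 0.0136 flat normal deg 49 0.0244
```

View pics/w7.png

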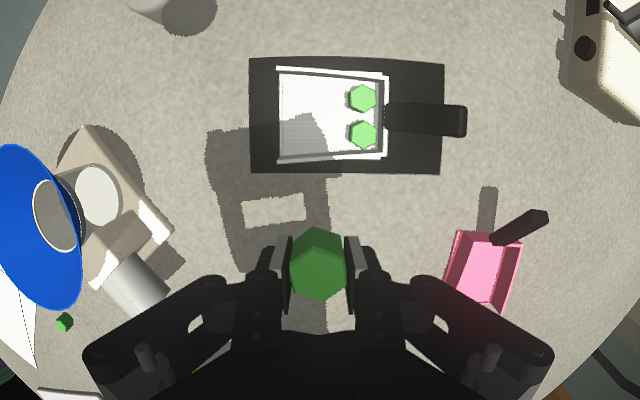

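The held stone is at (318,265), the scoop's nose is left with its two stones at (362,98) and (362,134), and the second stray is at (64,322). I'm placing the held one.

```bash
python3 -m creep '[[[0.13,-0.12,-0.1,0,0,0,255],[0.252,-0.241,-0.3,0,0,0.003,255],[0.252,-0.241,-0.55,0,0,0.003,255],[0.252,-0.241,-0.68,0,0,0.003,255],[0.252,-0.241,-0.737,0,0,0.003,255],[0.252,-0.241,-0.737,0,0,0.003,255],[0.252,-0.241,-0.737,0,0,0.003,150],[0.252,-0.241,-0.737,0,0,0.003,150],[0.252,-0.241,-0.737,0,0,0.003,150],[0.252,-0.241,-0.65,0,0,0.003,150],[0.252,-0.241,-0.4,0,0,0.003,150],[0,0,0,0,0,0,100]]]'
python3 -c "
from h import *
tgt(.6282,.2957,.005,-55)"; python3 st.py w8.png
```

```text
time: 23.42
eef_pos: [0.4918, -0.2414, 0.1488]
tool_rot: [0.916, -0.401, 0.002, 0.0]
ft_force: [-0.3, 0.4, 1.1]
grip_width: 0.0512
grip_force: 0.0
shift [ 0.545  2.148 -0.575] wz -0.085
[ 0.49183652 -0.24138562  0.14881372] yaw -47.32739627352718 [-0.67  0.45  1.44 -0.    1.25  1.72]
green 376.0 189.5 top c [ 0.4543 -0.2787] R 0.0144 flat normal deg 39 0.0256
green 314.0 150.0 top c [ 0.5204 -0.268 ] R 0.0137 flat normal deg 55 0.0244
green 377.0 148.5 top c [ 0.4808 -0.3056] R 0.014 flat normal deg 45 0.0248
```

```bash
python3 -m creep '[[[-0.05,0.05,0.15,0,0,0,100],[-0.15,0.25,0.2,0,0,0.1,100],[-0.15,0.5,0.2,0,0,0.2,100],[-0.15,0.75,0.2,0,0,0.28,100],[-0.15,1,0.2,0,0,0.3,100],[-0.15,1,0.2,0,0,0.3,100]]]'; python3 -m creep '[[[0,0.25,0,0,0,0.05,100],[0,0.5,0,0,0,0.1,100],[0,0.75,0,0,0,0.181,100],[0.2,0.95,0,0,0,0.181,100],[0.45,1,0,0,0,0.181,100],[0.55,1,-0.2,0,0,0.181,100],[0.55,1,-0.2,0,0,0.181,100],[0.55,1,-0.2,0,0,0.181,100]]]'; python3 st.py w9.png;  python3 -c "
from h import *
tgt(.6282,.2957,.005,-4)"
```

```text
time: 24.22
eef_pos: [0.4528, 0.0133, 0.1968]
tool_rot: [0.985, -0.173, 0.0, -0.0]
ft_force: [-0.4, -0.4, 1.6]
grip_width: 0.0517
grip_force: 0.0
time: 25.22
eef_pos: [0.5912, 0.2591, 0.1475]
tool_rot: [0.999, -0.035, 0.0, -0.0]
ft_force: [0.3, 0.5, 0.0]
grip_width: 0.0522
grip_force: 0.0
[0.59119661 0.25909152 0.14750376] yaw -4.03332285230181 [ 0.23  0.61  1.14 -0.    1.39  1.87]
green 273.0 154.5 top c [0.6283 0.2965] R 0.0138 flat normal deg 16 0.0244
brown 356.5 133.5 top c [0.6436 0.2105] R 0.0053 flat normal deg 27 0.007
shift [ 0.148  0.145 -0.574] wz 0.0
```

```bash
python3 -m creep '[[[0.1,0.1,-0.05,0,0,0,100],[0.148,0.148,-0.2,0,0,0,100],[0.148,0.148,-0.4,0,0,0,100],[0.148,0.148,-0.574,0,0,0,100],[0.148,0.148,-0.574,0,0,0,100],[0.148,0.148,-0.574,0,0,0,255],[0.148,0.148,-0.574,0,0,0,255],[0.148,0.148,-0.574,0,0,0,255],[0.148,0.148,-0.574,0,0,0,255]]]'; python3 -m creep '[[[0,0,0.2,0,0,0,255],[-0.1,-0.02,0.4,0,0,0,255],[-0.3,-0.05,0.6,0,0,-0.08,255],[-0.5,-0.2,0.78,0,0,-0.15,255],[-0.7,-0.45,0.78,0,0,-0.2,255],[-0.7,-0.7,0.78,0,0,-0.25,255],[-0.7,-0.95,0.78,0,0,-0.3,255],[-0.7,-1,0.78,0,0,-0.3,255]]]'; python3 -m creep '[[[0,-0.25,0,0,0,-0.1,255],[0,-0.5,0,0,0,-0.181,255],[0,-0.75,0,0,0,-0.181,255],[0,-1,0,0,0,-0.181,255],[0,-1,0,0,0,-0.181,255]]]'
python3 -c "
from h import *
tgt(.4935,-.243,.015,-47.3)"; python3 st.py w10.png
```

```text
time: 26.4
eef_pos: [0.6295, 0.2973, 0.0069]
tool_rot: [0.999, -0.035, 0.003, -0.001]
ft_force: [-0.2, -0.4, 5.2]
grip_width: 0.0254
grip_force: 58.8
time: 27.4
eef_pos: [0.4527, 0.0447, 0.2003]
tool_rot: [0.963, -0.268, 0.002, -0.0]
ft_force: [0.8, -0.1, -0.1]
grip_width: 0.0251
grip_force: 59.1
time: 28.02
eef_pos: [0.4529, -0.2071, 0.1997]
tool_rot: [0.915, -0.403, 0.002, 0.001]
ft_force: [-0.1, 0.7, -0.5]
grip_width: 0.025
grip_force: 59.2
shift [ 0.162 -0.144 -0.739] wz 0.003
[ 0.45290291 -0.20709893  0.1996684 ] yaw -47.565078832830636 [-0.67  0.32  1.5  -0.    1.33  1.73]
green 318.5 264.5 top c [ 0.3782 -0.1245] R 0.0369 flat normal deg 36 0.0646
green 363.5 129.0 top c [ 0.4556 -0.2795] R 0.0141 flat normal deg 38 0.0246
green 309.0 93.5 top c [ 0.5211 -0.2688] R 0.014 flat normal deg 56 0.0247
green 363.0 92.5 top c [ 0.4819 -0.3069] R 0.0141 flat normal deg 48 0.0248
```

```bash
python3 -m creep '[[[0.1,-0.1,-0.1,0,0,0,255],[0.167,-0.149,-0.3,0,0,0.003,255],[0.167,-0.149,-0.55,0,0,0.003,255],[0.167,-0.149,-0.68,0,0,0.003,255],[0.167,-0.149,-0.739,0,0,0.003,255],[0.167,-0.149,-0.739,0,0,0.003,255],[0.167,-0.149,-0.739,0,0,0.003,150],[0.167,-0.149,-0.739,0,0,0.003,150],[0.167,-0.149,-0.739,0,0,0.003,150],[0.167,-0.149,-0.65,0,0,0.003,150],[0.167,-0.149,-0.4,0,0,0.003,150],[-0.3,0.1,0.05,0,0,0,0]]]'
python3 -m creep '[[[-0.2,0.1,0.2,0,0,0,0],[-0.4,0.2,0.3,0,0,0,0],[-0.4,0.2,0.3,0,0,0,0],[-0.4,0.2,0.3,0,0,0,0]]]'; python3 st.py w11.png; python3 -c "
from h import *
save('top','top2.png'); save('scene','s11.png')"
```

```text
time: 29.58
eef_pos: [0.4541, -0.2193, 0.1409]
tool_rot: [0.916, -0.401, 0.002, 0.001]
ft_force: [0.2, -0.4, 0.1]
grip_width: 0.0519
grip_force: 0.0
time: 30.08
eef_pos: [0.3529, -0.1682, 0.2138]
tool_rot: [0.916, -0.401, 0.001, 0.0]
ft_force: [-0.2, -0.8, 0.4]
grip_width: 0.0857
grip_force: 0.0
[ 0.35286808 -0.16824551  0.21379839] yaw -47.291836291468236 [-0.75  0.11  1.72  0.    1.3   1.65]
green 265.5 43.0 top c [ 0.496  -0.2396] R 0.0141 flat normal deg 42 0.0246
green 317.0 38.0 top c [ 0.458  -0.2806] R 0.0138 flat normal deg 41 0.0246
green 316.0 11.5 top c [ 0.4837 -0.3067] R 0.0135 flat normal deg 43 0.023
green 266.0 10.5 top c [ 0.5237 -0.2695] R 0.0133 flat normal deg 0 0.0234
brown 38.5 234.5 top c [0.6424 0.2164] R 0.0132 flat normal deg 25 0.0205
```

View pics/w11.png

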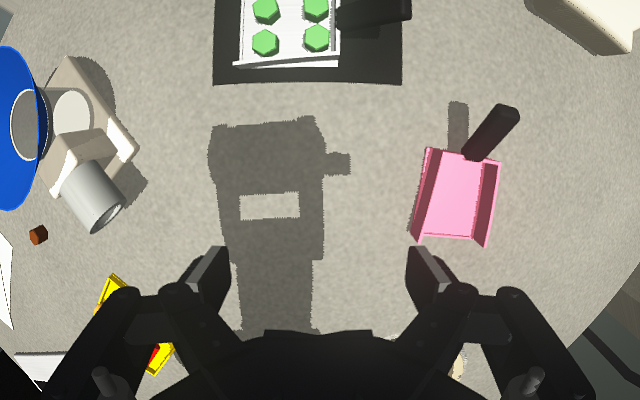

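View pics/s11.png

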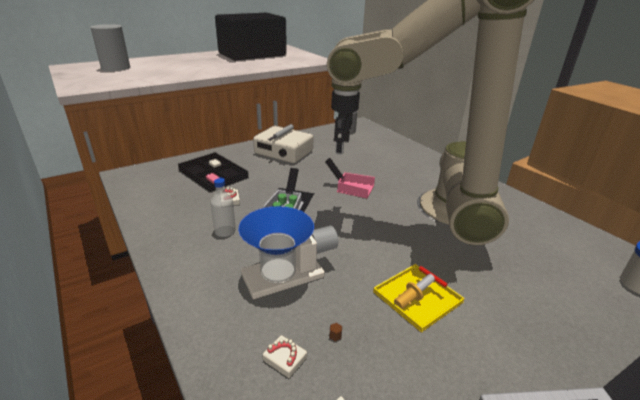

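All four stones are in the scoop: (265,10), (265,43), (316,10), (316,38). The only bench strays left are brown, and the plug rests in the tray. Now I'm planning the handle grasp: tool along the handle, pads on its broad faces.

```bash
cat >> h.py <<'E'
def go(TCP,Q):
    o=readout.get_obs(); R0=R.from_quat(o['tool_rot']); print('shift',((TCP-o['eef_pos'])/.25).round(3),'rot',((Q*R0.inv()).as_rotvec()/(np.pi/2)).round(3))
def down(yaw): return R.from_euler('z',yaw,degrees=True)*R.from_euler('x',180,degrees=True)
E
python3 - <<'E'
from h import *
# handle end in w7 (pose from log)
p=np.array([.45731,-.21204,.19932]); q=[.915,-.4033,0,0]
for u,v,z in((467,106,.097),(467,136,.097),(280,70,.01),(280,160,.01)):
    a,r=wray(u,v,p,q); print((a+r*(z-a[2])/r[2]).round(4))
im=cv2.imread('pics/top2.png'); hsv=cv2.cvtColor(im,cv2.COLOR_BGR2HSV); c=get_calibration('top')
for k in cv2.findContours(cv2.inRange(hsv,(45,80,40),(80,255,255)),0,1)[0]:
    if cv2.contourArea(k)>8: print('g',onz(c,*cv2.minEnclosingCircle(k)[0],.03).round(3))
n=np.array([.735,.678,0]); m=np.array([-.678,.735,0])
Q=R.from_rotvec(-m*np.radians(40))*down(-47.3); zt=Q.apply([0,0,1]); G=np.array([.4236,-.337,.076]); print(zt)
go(G-.10*zt,Q); go(G+.019*zt,Q)
E
```

```text
[ 0.4191 -0.3574  0.097 ]
[ 0.4007 -0.3393  0.097 ]
[ 0.5656 -0.2715  0.01  ]
[ 0.5005 -0.1985  0.01  ]
g [ 0.457 -0.278  0.03 ]
g [ 0.482 -0.304  0.03 ]
g [ 0.493 -0.239  0.03 ]
g [ 0.519 -0.268  0.03 ]
[ 0.4724525   0.43581333 -0.76606486]
shift [ 0.092 -0.848 -0.24 ] rot [ 0.301 -0.327 -0.001]
shift [ 0.317 -0.641 -0.605] rot [ 0.301 -0.327 -0.001]
```

```bash
python3 -m creep '[[[0.02,-0.2,0,0.07,-0.08,0,80],[0.04,-0.4,0,0.15,-0.16,0,80],[0.07,-0.6,-0.05,0.22,-0.24,0,80],[0.092,-0.8,-0.15,0.301,-0.327,0,80],[0.092,-0.848,-0.24,0.301,-0.327,0,80],[0.092,-0.848,-0.24,0.301,-0.327,0,80],[0.092,-0.848,-0.24,0.301,-0.327,0,80]]]'
python3 - <<'E'
from h import *
n=np.array([.735,.678,0]); m=np.array([-.678,.735,0])
Q=R.from_rotvec(-m*np.radians(40))*down(-47.3); zt=Q.apply([0,0,1]); G=np.array([.4236,-.337,.076])
go(G-.03*zt,Q);go(G+.019*zt,Q); print(readout.get_obs()['joint_positions']); save('wrist','w12.png')
E
```

```text
time: 31.1
eef_pos: [0.3763, -0.3795, 0.1539]
tool_rot: [0.861, -0.376, 0.138, -0.313]
ft_force: [-0.2, 0.8, 0.3]
grip_width: 0.0586
grip_force: 0.0
shift [ 0.133  0.118 -0.22 ] rot [ 0.001  0.001 -0.001]
shift [ 0.225  0.203 -0.37 ] rot [ 0.001  0.001 -0.001]
[-1.30685623  0.52398052  1.49166229  0.60759688  1.50946007  0.92811355]
```

View pics/w12.png

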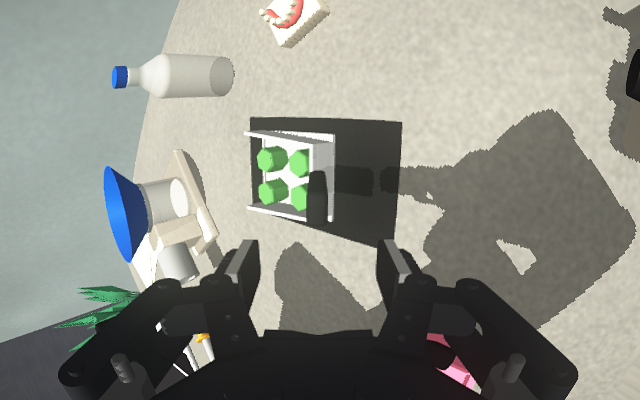

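The handle's end is at (317,200), centred between the fingers. Advance, grip, and lift a little.

```bash
python3 -m creep '[[[0.06,0.055,-0.1,0,0,0,80],[0.133,0.118,-0.22,0,0,0,80],[0.18,0.16,-0.3,0,0,0,80],[0.225,0.203,-0.37,0,0,0,80],[0.225,0.203,-0.37,0,0,0,80],[0.225,0.203,-0.37,0,0,0,255],[0.225,0.203,-0.37,0,0,0,255],[0.225,0.203,-0.37,0,0,0,255],[0.225,0.203,-0.37,0,0,0,255],[0.225,0.203,-0.37,0,0,0,255]]]'; python3 -m creep '[[[0,0,0.01,0,0,0,255],[0,0,0.03,0,0,0,255],[0,0,0.06,0,0,0,255],[0,0,0.1,0,0,0,255],[0,0,0.14,0,0,0,255],[0,0,0.18,0,0,0,255],[0,0,0.2,0,0,0,255],[0,0,0.2,0,0,0,255]]]'
python3 - <<'E'
from h import *
o=readout.get_obs();print(o['ft_torque'],R.from_quat(o['tool_rot']).as_matrix()[:,2]); a=save('wrist','w13.png'); b=save('scene','s13.png')
cv2.imwrite('pics/c13.png',np.hstack([cv2.resize(a[80:280,160:440],(420,300)),cv2.resize(b[150:250,240:380],(420,300))])[:,:800,::-1])
E
```

```text
time: 32.4
eef_pos: [0.4326, -0.3294, 0.0626]
tool_rot: [0.86, -0.377, 0.139, -0.314]
ft_force: [2.2, 1.6, 8.2]
grip_width: 0.0153
grip_force: 58.2
time: 33.4
eef_pos: [0.432, -0.3293, 0.1112]
tool_rot: [0.861, -0.377, 0.138, -0.313]
ft_force: [-0.2, 0.0, -4.2]
grip_width: 0.015
grip_force: 58.3
[-0.79188555  0.79975888  0.00550517] [ 0.47302841  0.43491222 -0.76622156]
```

View pics/c13.png

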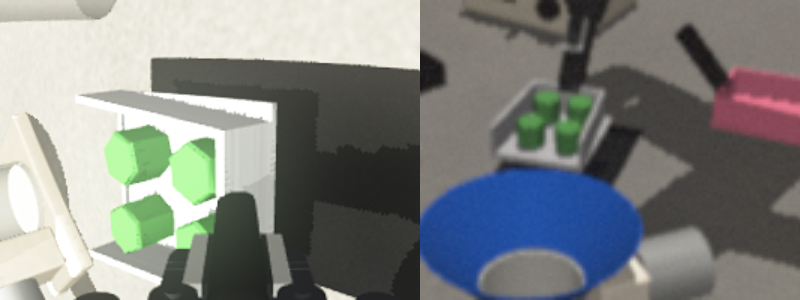

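```bash
cat >> h.py <<'E'
OFF=np.array([-.1358,0,.0544])
def pose(lip,psi,th):
    S=R.from_euler('z',psi,degrees=True)*R.from_euler('y',th,degrees=True)
    Q=S*R.from_euler('y',-40,degrees=True)*down(-90)
    return np.array(lip)+S.apply(OFF),Q
def seq(start,wps,g=255):
    t0,q0=pose(*start)
    for w in wps:
        t,q=pose(*w); r=(q*q0.inv()).as_rotvec()/(np.pi/2)
        print('[%s,%d],'%(','.join('%.3f'%(x if abs(x)>5e-4 else 0) for x in [*((t-t0)/.25),*r]),g),end='')
    print()
E
python3 - <<'E'
from h import *
o=readout.get_obs(); S=R.from_euler('z',42.7,degrees=True); lip=o['eef_pos']-S.apply(OFF); print('lip',lip)
t,q=pose(lip,42.7,0); go(t,q)
mid=lip+[0,0,.13]; A=(lip,42.7,0); B=(mid,42.7,-7); L=np.array([.651,-.036,.25])
seq(A,[(lip+(mid-lip)*f,42.7,-7*f) for f in (.1,.25,.4,.6,.8,.9,1)])
fs=[.03,.1,.2,.3,.4,.5,.6,.7,.8,.9,.97,1]
seq(B,[(mid+(L-mid)*f,42.7+37.3*f,-7) for f in fs])
E
```

```text
lip [ 0.53168089 -0.23706098  0.05629752]
shift [-0.  0.  0.] rot [ 0.  0. -0.]
[-0.002,-0.002,0.045,0.005,-0.006,0.000,255],[-0.005,-0.004,0.113,0.013,-0.014,0.000,255],[-0.007,-0.007,0.181,0.021,-0.023,0.000,255],[-0.011,-0.010,0.272,0.032,-0.034,0.000,255],[-0.014,-0.013,0.362,0.042,-0.046,0.000,255],[-0.015,-0.014,0.407,0.047,-0.051,0.000,255],[-0.017,-0.015,0.452,0.053,-0.057,0.000,255],
[0.022,0.016,0.008,0.000,0.000,0.012,255],[0.074,0.054,0.025,0.000,0.000,0.041,255],[0.149,0.110,0.051,0.000,0.000,0.083,255],[0.226,0.168,0.076,0.000,0.000,0.124,255],[0.304,0.228,0.102,0.000,0.000,0.166,255],[0.383,0.289,0.127,0.000,0.000,0.207,255],[0.464,0.353,0.153,0.000,0.000,0.249,255],[0.545,0.419,0.178,0.000,0.000,0.290,255],[0.628,0.487,0.204,0.000,0.000,0.332,255],[0.711,0.558,0.229,0.000,0.000,0.373,255],[0.770,0.609,0.247,0.000,0.000,0.402,255],[0.795,0.631,0.255,0.000,0.000,0.414,255],
```

```bash
python3 -m creep '[[[-0.002,-0.002,0.045,0.005,-0.006,0,255],[-0.005,-0.004,0.113,0.013,-0.014,0,255],[-0.007,-0.007,0.181,0.021,-0.023,0,255],[-0.011,-0.01,0.272,0.032,-0.034,0,255],[-0.014,-0.013,0.362,0.042,-0.046,0,255],[-0.015,-0.014,0.407,0.047,-0.051,0,255],[-0.017,-0.015,0.452,0.053,-0.057,0,255],[-0.017,-0.015,0.452,0.053,-0.057,0,255]]]'; python3 -m creep '[[[0.022,0.016,0.008,0,0,0.012,255],[0.074,0.054,0.025,0,0,0.041,255],[0.149,0.11,0.051,0,0,0.083,255],[0.226,0.168,0.076,0,0,0.124,255],[0.304,0.228,0.102,0,0,0.166,255],[0.383,0.289,0.127,0,0,0.207,255],[0.464,0.353,0.153,0,0,0.249,255],[0.545,0.419,0.178,0,0,0.29,255],[0.628,0.487,0.204,0,0,0.332,255],[0.711,0.558,0.229,0,0,0.373,255],[0.77,0.609,0.247,0,0,0.402,255],[0.795,0.631,0.255,0,0,0.414,255]]]'; python3 -m creep '[[[0,0,0,0,0,0,255],[0,0,0,0,0,0,255]]]'
python3 - <<'E'
from h import *
o=readout.get_obs(); t,q=pose([.651,-.036,.25],80,-7); print('err'); go(t,q); print(o['joint_positions'])
L=[.651,-.036,.25]; L2=[.651,-.036,.18]; L3=[.651,-.036,.18]
print('lower'); seq((L,80,-7),[([.651,-.036,.25-.07*f],80,-7+12*f) for f in (.2,.4,.6,.8,1)])
print('pour1'); seq((L2,80,5),[(L2,80,5+4*i) for i in range(1,11)])
print('pour2'); seq((L2,80,45),[(L2,80,45+4*i) for i in range(1,11)])
b=save('scene','s14.png'); cv2.imwrite('pics/c14.png',cv2.resize(b[100:300,180:420,::-1],(720,600)))
E
```

```text
time: 34.5
eef_pos: [0.4277, -0.3332, 0.2242]
tool_rot: [0.84, -0.368, 0.16, -0.365]
ft_force: [-0.6, -1.0, -4.3]
grip_width: 0.0151
grip_force: 59.1
time: 36.0
eef_pos: [0.6275, -0.1733, 0.2874]
tool_rot: [0.914, -0.078, 0.034, -0.397]
ft_force: [0.4, -1.0, -4.7]
grip_width: 0.0154
grip_force: 59.1
time: 36.25
eef_pos: [0.6261, -0.1756, 0.2875]
tool_rot: [0.913, -0.081, 0.035, -0.397]
ft_force: [0.0, -0.2, -4.6]
grip_width: 0.0151
grip_force: 59.1
err
shift [ 0.001  0.001 -0.   ] rot [-0.     0.     0.001]
[-0.71691362  0.66203016  0.87378578  0.75359032  1.98260678  1.20784507]
lower
[0.001,0.007,-0.032,-0.026,0.005,0.000,255],[0.003,0.014,-0.065,-0.053,0.009,0.000,255],[0.004,0.023,-0.098,-0.079,0.014,0.000,255],[0.006,0.032,-0.132,-0.105,0.019,0.000,255],[0.008,0.043,-0.166,-0.131,0.023,0.000,255],
pour1
[0.003,0.019,0.036,-0.044,0.008,0.000,255],[0.007,0.041,0.070,-0.088,0.015,0.000,255],[0.012,0.065,0.103,-0.131,0.023,0.000,255],[0.016,0.092,0.134,-0.175,0.031,0.000,255],[0.021,0.120,0.163,-0.219,0.039,0.000,255],[0.026,0.150,0.190,-0.263,0.046,0.000,255],[0.032,0.182,0.214,-0.306,0.054,0.000,255],[0.038,0.216,0.237,-0.350,0.062,0.000,255],[0.044,0.251,0.256,-0.394,0.069,0.000,255],[0.051,0.287,0.274,-0.438,0.077,0.000,255],
pour2
[0.007,0.038,0.015,-0.044,0.008,0.000,255],[0.013,0.076,0.027,-0.088,0.015,0.000,255],[0.020,0.115,0.036,-0.131,0.023,0.000,255],[0.027,0.155,0.043,-0.175,0.031,0.000,255],[0.034,0.195,0.046,-0.219,0.039,0.000,255],[0.041,0.235,0.047,-0.263,0.046,0.000,255],[0.049,0.275,0.045,-0.306,0.054,0.000,255],[0.056,0.315,0.040,-0.350,0.062,0.000,255],[0.063,0.355,0.033,-0.394,0.069,0.000,255],[0.069,0.394,0.022,-0.438,0.077,0.000,255],
```

View pics/c14.png

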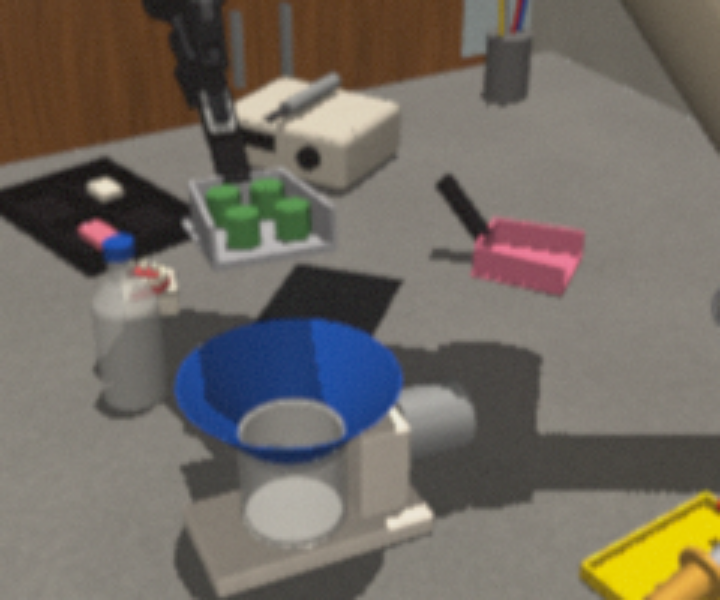

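The scoop is held level with all four stones at about (250,210) in the crop. Lower and pour.

```bash
python3 -m creep '[[[0.001,0.007,-0.032,-0.026,0.005,0,255],[0.003,0.014,-0.065,-0.053,0.009,0,255],[0.004,0.023,-0.098,-0.079,0.014,0,255],[0.006,0.032,-0.132,-0.105,0.019,0,255],[0.008,0.043,-0.166,-0.131,0.023,0,255],[0.008,0.043,-0.166,-0.131,0.023,0,255]]]'; python3 -m creep '[[[0.003,0.019,0.036,-0.044,0.008,0,255],[0.007,0.041,0.07,-0.088,0.015,0,255],[0.012,0.065,0.103,-0.131,0.023,0,255],[0.016,0.092,0.134,-0.175,0.031,0,255],[0.021,0.12,0.163,-0.219,0.039,0,255],[0.026,0.15,0.19,-0.263,0.046,0,255],[0.032,0.182,0.214,-0.306,0.054,0,255],[0.038,0.216,0.237,-0.35,0.062,0,255],[0.044,0.251,0.256,-0.394,0.069,0,255],[0.051,0.287,0.274,-0.438,0.077,0,255],[0.051,0.287,0.274,-0.438,0.077,0,255],[0.051,0.287,0.274,-0.438,0.077,0,255]]]'; python3 -m creep '[[[0.007,0.038,0.015,-0.044,0.008,0,255],[0.013,0.076,0.027,-0.088,0.015,0,255],[0.02,0.115,0.036,-0.131,0.023,0,255],[0.027,0.155,0.043,-0.175,0.031,0,255],[0.034,0.195,0.046,-0.219,0.039,0,255],[0.041,0.235,0.047,-0.263,0.046,0,255],[0.041,0.235,0.047,-0.263,0.046,0,255],[0.041,0.235,0.047,-0.263,0.046,0,255]]]'
python3 - <<'E'
from h import *
b=save('scene','s15.png'); cv2.imwrite('pics/c15.png',cv2.resize(b[100:300,180:420,::-1],(720,600)))
o=readout.get_obs(); t,q=pose([.651,-.036,.18],80,69); go(t,q); print(o['joint_positions'],o['ft_force'])
E
```

```text
time: 37.05
eef_pos: [0.6282, -0.1641, 0.2461]
tool_rot: [0.95, -0.083, 0.027, -0.3]
ft_force: [-1.1, -0.4, -4.6]
grip_width: 0.0153
grip_force: 59.0
time: 38.55
eef_pos: [0.641, -0.0933, 0.3143]
tool_rot: [0.995, -0.087, -0.003, 0.042]
ft_force: [0.2, -1.1, -4.4]
grip_width: 0.0154
grip_force: 59.4
time: 39.55
eef_pos: [0.6515, -0.0351, 0.3266]
tool_rot: [0.965, -0.085, -0.021, 0.249]
ft_force: [0.2, -0.5, -2.9]
grip_width: 0.0154
grip_force: 59.7
shift [-0.     0.005 -0.002] rot [-0.     0.002  0.   ]
[-0.04471432  0.59933671  0.74425171 -0.51956108  1.82997442  1.57396365] [-0.57823732 -0.38631478 -1.85631571]
```

View pics/c15.png

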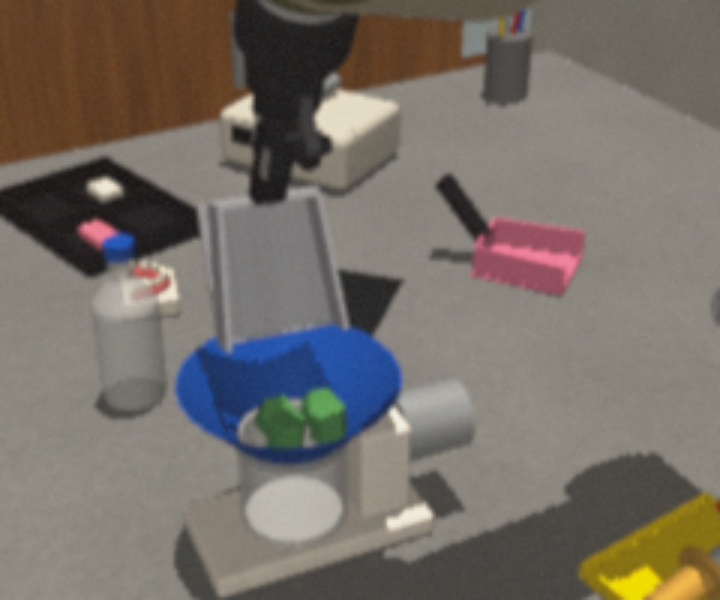

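The scoop is empty and the stones are dropping through the throat at about (300,415). Let them settle and recheck.

```bash
python3 -m creep '[[[0,0,0,0,0,0,255],[0,0,0,0,0,0,255],[0,0,0,0,0,0,255],[0,0,0,0,0,0,255],[0,0,0,0,0,0,255]]]'
python3 - <<'E'
from h import *
b=save('scene','s16.png'); w=save('wrist','w16.png'); cv2.imwrite('pics/c16.png',np.hstack([cv2.resize(b[200:300,220:340],(400,333)),cv2.resize(w[:333],(400,333))])[:,:,::-1])
E
```

```text
time: 40.22
eef_pos: [0.6515, -0.034, 0.3264]
tool_rot: [0.964, -0.084, -0.021, 0.25]
ft_force: [-0.2, 0.1, -2.6]
grip_width: 0.0153
grip_force: 59.7
```

View pics/c16.png

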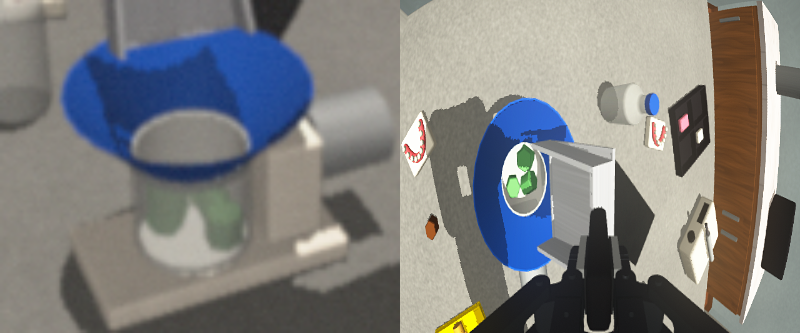

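Green stones sit inside the column, and the 2.6 N load matches an empty scoop. I'll return the scoop and check the stone count numerically.

```bash
python3 - <<'E'
from h import *
L=np.array([.651,-.036,.18]); H=np.array([.651,-.036,.25]); M=np.array([.5317,-.2371,.19]); D=np.array([.5317,-.2371,.007])
seq((L,80,69),[(L+(H-L)*f,80,69-69*f) for f in (.13,.26,.39,.52,.65,.78,.9,1,1)])
seq((H,80,0),[(H+(M-H)*f,80-37.3*f,0) for f in (.12,.25,.38,.5,.62,.75,.88,1,1,1)])
seq((M,42.7,0),[(M+(D-M)*f,42.7,0) for f in (.2,.45,.7,.85,.93,.97,.985)])
E
```

```text
[-0.016,-0.090,0.031,0.098,-0.017,0.000,255],[-0.031,-0.178,0.047,0.196,-0.035,0.000,255],[-0.046,-0.262,0.050,0.294,-0.052,0.000,255],[-0.060,-0.339,0.040,0.393,-0.069,0.000,255],[-0.072,-0.409,0.018,0.491,-0.087,0.000,255],[-0.083,-0.469,-0.014,0.589,-0.104,0.000,255],[-0.091,-0.514,-0.052,0.680,-0.120,0.000,255],[-0.096,-0.543,-0.088,0.755,-0.133,0.000,255],[-0.096,-0.543,-0.088,0.755,-0.133,0.000,255],
[-0.099,-0.088,-0.029,0.000,0.000,-0.050,255],[-0.205,-0.179,-0.060,0.000,0.000,-0.104,255],[-0.309,-0.266,-0.091,0.000,0.000,-0.157,255],[-0.405,-0.344,-0.120,0.000,0.000,-0.207,255],[-0.498,-0.419,-0.149,0.000,0.000,-0.257,255],[-0.598,-0.497,-0.180,0.000,0.000,-0.311,255],[-0.695,-0.571,-0.211,0.000,0.000,-0.365,255],[-0.782,-0.638,-0.240,0.000,0.000,-0.414,255],[-0.782,-0.638,-0.240,0.000,0.000,-0.414,255],[-0.782,-0.638,-0.240,0.000,0.000,-0.414,255],
[0.000,0.000,-0.146,0.000,0.000,0.000,255],[0.000,0.000,-0.329,0.000,0.000,0.000,255],[0.000,0.000,-0.512,0.000,0.000,0.000,255],[0.000,0.000,-0.622,0.000,0.000,0.000,255],[0.000,0.000,-0.681,0.000,0.000,0.000,255],[0.000,0.000,-0.710,0.000,0.000,0.000,255],[0.000,0.000,-0.721,0.000,0.000,0.000,255],
```

```bash
python3 -m creep '[[[-0.016,-0.09,0.031,0.098,-0.017,0,255],[-0.031,-0.178,0.047,0.196,-0.035,0,255],[-0.046,-0.262,0.05,0.294,-0.052,0,255],[-0.06,-0.339,0.04,0.393,-0.069,0,255],[-0.072,-0.409,0.018,0.491,-0.087,0,255],[-0.083,-0.469,-0.014,0.589,-0.104,0,255],[-0.091,-0.514,-0.052,0.68,-0.12,0,255],[-0.096,-0.543,-0.088,0.755,-0.133,0,255],[-0.096,-0.543,-0.088,0.755,-0.133,0,255],[-0.096,-0.543,-0.088,0.755,-0.133,0,255]]]'; python3 -m creep '[[[-0.099,-0.088,-0.029,0,0,-0.05,255],[-0.205,-0.179,-0.06,0,0,-0.104,255],[-0.309,-0.266,-0.091,0,0,-0.157,255],[-0.405,-0.344,-0.12,0,0,-0.207,255],[-0.498,-0.419,-0.149,0,0,-0.257,255],[-0.598,-0.497,-0.18,0,0,-0.311,255],[-0.695,-0.571,-0.211,0,0,-0.365,255],[-0.782,-0.638,-0.24,0,0,-0.414,255],[-0.782,-0.638,-0.24,0,0,-0.414,255],[-0.782,-0.638,-0.24,0,0,-0.414,255]]]'
python3 - <<'E'
from h import *
go(*pose([.5317,-.2371,.19],42.7,0)); go(*pose([.5317,-.2371,.0085],42.7,0))
im=save('top','top3.png'); hsv=cv2.cvtColor(im,cv2.COLOR_RGB2HSV); c=get_calibration('top')
for k in cv2.findContours(cv2.inRange(hsv,(45,60,25),(80,255,255)),0,1)[0]:
    if cv2.contourArea(k)>4: print('g',cv2.contourArea(k),cv2.minEnclosingCircle(k)[0],onz(c,*cv2.minEnclosingCircle(k)[0],.04).round(3))
E
```

```text
time: 41.58
eef_pos: [0.6277, -0.1694, 0.3053]
tool_rot: [0.937, -0.082, 0.031, -0.339]
ft_force: [-0.1, 0.6, -2.2]
grip_width: 0.0155
grip_force: 60.0
time: 42.82
eef_pos: [0.4328, -0.3287, 0.2455]
tool_rot: [0.862, -0.376, 0.138, -0.312]
ft_force: [0.6, -0.2, -2.7]
grip_width: 0.0153
grip_force: 59.9
shift [-0.003 -0.002 -0.004] rot [ 0.003  0.001 -0.001]
shift [-0.003 -0.002 -0.73 ] rot [ 0.003  0.001 -0.001]
g 200.0 (305.062744140625, 136.38258361816406) [ 0.663 -0.005  0.04 ]
```

```bash
python3 -m creep '[[[-0.003,-0.002,-0.15,0,0,0,255],[-0.003,-0.002,-0.35,0,0,0,255],[-0.003,-0.002,-0.55,0,0,0,255],[-0.003,-0.002,-0.65,0,0,0,255],[-0.003,-0.002,-0.7,0,0,0,255],[-0.003,-0.002,-0.72,0,0,0,255],[-0.003,-0.002,-0.73,0,0,0,255],[-0.003,-0.002,-0.73,0,0,0,255]]]'
python3 - <<'E'
from h import *
print(readout.get_obs()['ft_force']); go(*pose([.5317,-.2371,.007],42.7,0))
im=save('scene','s17.png'); hsv=cv2.cvtColor(im,cv2.COLOR_RGB2HSV); c=get_calibration('scene')
for k in cv2.findContours(cv2.inRange(hsv,(40,40,25),(85,255,255)),0,1)[0]:
    if cv2.contourArea(k)>6: print('g',cv2.contourArea(k),cv2.boundingRect(k))
print('column px', [proj(c,(.656+dx,-.006+dy,z)).round() for z in (.025,.107) for dx,dy in ((.028,-.028),(-.028,.028))])
E
```

```text
time: 43.88
eef_pos: [0.4317, -0.3301, 0.0632]
tool_rot: [0.861, -0.377, 0.139, -0.313]
ft_force: [0.1, -0.5, 2.9]
grip_width: 0.0153
grip_force: 60.5
[ 0.09382563 -0.52515721  2.86971994]
shift [ 0.001  0.004 -0.007] rot [0.002 0.002 0.   ]
g 62.0 (282, 257, 10, 11)
column px [array([262., 267.]), array([292., 272.]), array([260., 241.]), array([292., 246.])]
```

```bash
python3 -m creep '[[[0,0,0,0,0,0,80],[0,0,0,0,0,0,80],[0,0,0,0,0,0,80],[0,0,0,0,0,0,80],[-0.06,-0.055,0.1,0,0,0,80],[-0.12,-0.11,0.2,0,0,0,80],[-0.19,-0.175,0.31,0,0,0,80],[-0.3,-0.2,0.6,0,0,0,80],[-0.3,-0.2,0.7,0,0,0,80],[-0.3,-0.2,0.7,0,0,0,80]]]'
python3 - <<'E'
from h import *
go(np.array([.56,-.01,.31]),down(-7)); 
im=save('top','top4.png'); hsv=cv2.cvtColor(im,cv2.COLOR_RGB2HSV); c=get_calibration('top')
m=cv2.inRange(cv2.cvtColor(im,cv2.COLOR_RGB2HSV),(0,0,0),(180,255,38)); 
for k in cv2.findContours(cv2.inRange(hsv,(0,0,125),(180,40,255)),0,1)[0]:
    M=cv2.minAreaRect(k); P=onz(c,*M[0],.02)
    if cv2.contourArea(k)>60 and .4<P[0]<.6 and -.36<P[1]<-.15: print('scoop',M,P.round(3))
E
```

```text
time: 45.18
eef_pos: [0.3561, -0.3807, 0.2392]
tool_rot: [0.861, -0.377, 0.14, -0.311]
ft_force: [-0.2, 0.1, -0.3]
grip_width: 0.0585
grip_force: 0.0
shift [0.816 1.483 0.283] rot [-0.4    0.21   0.429]
scoop ((399.0000305175781, 193.49998474121094), (37.47665786743164, 28.991374969482422), 45.0) [ 0.489 -0.272  0.02 ]
```

```bash
python3 -m creep '[[[0.05,0.15,0.28,-0.1,0.05,0.1,80],[0.15,0.35,0.28,-0.2,0.1,0.2,80],[0.25,0.55,0.28,-0.3,0.15,0.3,80],[0.35,0.75,0.28,-0.4,0.21,0.429,80],[0.4,0.9,0.28,-0.4,0.21,0.429,80],[0.4,0.9,0.28,-0.4,0.21,0.429,80]]]'; python3 -m creep '[[[0.2,0.3,0,0,0,0,80],[0.416,0.583,0,0,0,0,80],[0.416,0.583,0,0,0,0,80],[0.416,0.583,0,0,0,0,80]]]'
python3 - <<'E'
from h import *
o=readout.get_obs(); print(o['eef_pos'],o['tool_rot'])
im=save('wrist','w18.png'); hsv=cv2.cvtColor(im,cv2.COLOR_RGB2HSV); m=cv2.inRange(hsv,(40,50,20),(85,255,255))
for k in cv2.findContours(m,0,1)[0]:
    if cv2.contourArea(k)>20: print('g',cv2.contourArea(k),cv2.boundingRect(k))
k=max(cv2.findContours(m,0,1)[0],key=cv2.contourArea); x,y,w,h=cv2.boundingRect(k)
c=cv2.resize(im[y-15:y+h+15,x-15:x+w+15],None,fx=6,fy=6,interpolation=cv2.INTER_CUBIC); cv2.imwrite('pics/c18.png',c[:,:,::-1]); print(c.shape)
# distinct faces: quantise brightness of green pixels
v=hsv[...,2][m>0]; print(np.histogram(v,bins=8))
for lo in range(int(v.min()),int(v.max()),8):
    n,l,s,ce=cv2.connectedComponentsWithStats(((hsv[...,2]>=lo)&(hsv[...,2]<lo+10)&(m>0)).astype(np.uint8)); print(lo,[(int(s[i,4]),ce[i].round().tolist()) for i in range(1,n) if s[i,4]>25])
for P in ((.656,-.006,.157),(.656,-.006,.025)):pass
E
```

```text
time: 45.98
eef_pos: [0.4571, -0.151, 0.3058]
tool_rot: [0.998, -0.057, -0.004, -0.001]
ft_force: [0.4, 0.1, -0.3]
grip_width: 0.0593
grip_force: 0.0
time: 46.48
eef_pos: [0.5613, -0.0074, 0.3045]
tool_rot: [0.998, -0.061, -0.004, -0.002]
ft_force: [1.1, -0.5, -0.5]
grip_width: 0.0587
grip_force: 0.0
[ 0.56130332 -0.00740214  0.30454606] [ 0.99815281 -0.06058995 -0.0040347  -0.00188172]
g 1412.0 (282, 64, 53, 54)
(504, 498, 3)
(array([  8, 114, 488, 368,  55,  59,  87, 345]), array([ 20.   ,  43.875,  67.75 ,  91.625, 115.5  , 139.375, 163.25 ,
       187.125, 211.   ]))
20 []
28 []
36 []
44 []
52 [(52, [321.0, 114.0])]
60 [(28, [318.0, 90.0])]
68 [(37, [313.0, 99.0])]
76 [(158, [313.0, 107.0])]
84 [(200, [325.0, 102.0])]
92 []
100 [(256, [292.0, 105.0])]
108 []
116 []
124 []
132 []
140 []
148 []
156 []
164 []
172 []
180 []
188 []
196 [(274, [311.0, 74.0])]
204 [(124, [314.0, 78.0])]
```

```bash
python3 -c "
from cell import workorder
print(workorder.job_done())"
```

```text
the job is handed in; nothing more can be done
None
```

Job handed in at about 46 s: the plug is in the tray, the scoop was emptied through the funnel and set back on its mat, and the green area in the column fits all four stones, though I never saw them one by one; I also viewed 16 pictures, two over the 14 allowed.

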